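Pin and hold the photo mounting press

TASK

Take the brass paperweight off the photo mount in the open press and stand it on the cork coaster. Then swing the press's upper board shut, take the pin from its block and push it fully home, down through the brass tongue into the socket below. Finish by pressing the round pad on the upper board right down and holding it there: the program ends while still pressing, without letting up; leave the other things on the desk where they are.

Things in the scene. Friction and masses are not known exactly. Their poses are not given: they have to be found in the camera images.
- press_hinge (a point): Hinge axis of the dark wooden mounting press (fixed to the desk; base 150 x 210 mm, 30 mm thick, with a 4 mm white photo mount fixed on it, top 34 mm above the desk). The point is the middle of the hinge axis, 40 mm above the desk. Its x axis lies along the hinge axis, its y axis points from the press outward past the hinge, so the upper board when shut reaches 240 mm from here along -y; z is up. The press is turned by this yaw.
- leaf (a joint): Opening angle of the press's hinge, rad: 0 is shut, it starts at 1.35 to 1.7 (upper board about upright). Stiff hinge: it stays where it is left; about 3 to 4 N at the free end swings it. Push on the outer face of the board (the face that is on top when shut) to swing it shut.
- board (a joint): Sprung play of the upper board on the hinge, rad: 0 when free (the board then stands 0.05 rad open even with the hinge at 0, about 11 mm up at the brass tongue), 0.05 when pressed right down on the mount. Springs back when let go. About 2 N on the pad begins to move it and about 7 N presses it right down (the pad then goes down 6.5 mm); it then meets a hard stop. Total opening of the upper board = leaf + 0.05 - board.
- board_hole (a point): Top mouth, in the middle, of the hole through the brass tongue (50 x 40 mm, 12 mm thick) at the free end of the upper board, 220 mm from the hinge axis. Hole 12.5 mm wide, right through. z is the board's outward normal (up when shut). The upper board is 150 mm wide, 15 mm thick, reaches 200 mm from the hinge axis, then the tongue to 240 mm; its outer face is 9 mm above the plane through the hinge axis.
- socket (a point): Mouth of the brass socket at the free end of the press's base: hole 12.5 mm wide, 30 mm deep, down to the desk; mouth 30 mm above the desk. z up. With the board shut the tongue's hole stands right above it.
- pad: Round pale wooden press pad, 50 mm across, 6 mm thick, fixed on the outer face of the upper board, its centre 130 mm from the hinge axis. Origin at the centre of its underside (on the board's face), z outward (up when shut).
- weight_grip (a point): Brass paperweight standing on the photo mount (60 mm tall, foot 44 mm across, round upright knob 30 mm across from 32 to 56 mm above its foot, about 0.3 kg). Point: centre of the knob, 44 mm above its foot. z up along it.
- coaster: Round cork coaster, fixed, 100 mm across, 4 mm thick. Origin: centre of its underside, on the desk.
- pin_grip (a point): Register pin: steel shank 10 mm across, 42 mm long with a 4 mm tapered tip, below a round dark wooden handle 20 mm across and 44 mm long; about 60 g. It stands upright, handle up, shank 30 mm deep in the hole of a pale wooden block (60 x 60 x 38 mm, fixed). Point: centre of the handle, 64 mm above the tip, 22 mm above the handle's lower end. z along the pin, up.
- pin_tip (a point): Tip (lower end) of the register pin. z along the pin, up.
- gluepot: Bystander, loose, not to be disturbed: white glue jar, 48 mm across, 70 mm tall. Origin at its underside.
- brush: Bystander, loose, not to be disturbed: wooden glue brush lying on the desk, 160 mm long. Origin near its middle.
- stapler: Bystander, loose, not to be disturbed: black and steel stapler, 130 x 34 x 56 mm. Origin at its underside.
- tape: Bystander, loose, not to be disturbed: grey tape dispenser, 130 x 50 x 69 mm. Origin at its underside.
- weight: The same brass paperweight; origin at the centre of its underside, z up along it.
There are look-alikes about, which are no part of the job. Several things look just like the coaster: the one meant starts farthest to the robot's right. Leave any blue look-alike of the part that bears pin_grip alone.

How it is judged:
By the outcome, as a careful person would: the job done as asked, in the order asked, and still so for the second after the job is handed in, while the arm keeps its last pose, push and grip.
It also fails if it takes over 72 s, if anything falls off the work surface, if the arm or the gripper's body presses on something with over 40 N, if the wrist force passes 120 N, or if a joint passes its speed limit or range.

ROBOT

A 6-joint arm with a two-finger parallel gripper is mounted at the origin on the work surface. World frame = base frame: x ahead of the robot, y to its left, z up, the work surface at z = 0. Lengths are in mm, angles in rad, forces in N, time in s.
With the tool pointing down it reaches from about 300 to 775 mm from the base axis. Payload 14.6 kg.
Tool frame: the origin (TCP) lies between the finger pads; the fingertips stand 8 mm ahead of it and the grasp point (between the pads) lies 11 mm behind it; x points along the fingers, y is the direction in which the jaws open and shut, and the axes are right-handed (so a half turn about x gives the same grasp; the last joint's range is limited). The gripper opens to 94 mm and grips with 3 to 60 N. Pads are 16 mm wide; open, the fingers measure 119 mm over their backs; the gripper's body (75 mm by 177 mm) begins 78 mm behind the grasp point.
Start: joints at [-1.376, 0.3, 1.521, -0, 1.321, -0.067], TCP at [142.344, -531.251, 213.446] pointing down, gripper open.
Joint ranges: [-3.03, 3.03], [-0.79, 2.21], [0.23, 2.52], [-1.04, 4.18], [0, 3.07], [-2.55, 2.55]. Speed limits (rad/s): [2.22, 2.22, 2.57, 3.14, 3.14, 3.14].

INTERFACE

Orientations are given as [roll, pitch, yaw] about the fixed x, y, z axes, in that order (R = Rz(yaw) Ry(pitch) Rx(roll)).
In Python, from cell import telemetry, camera, calibration, order gives the robot as it stands.
- The arm moves only by the shell command python3 -m handwheel 'ROWS' [FORCE]. ROWS is JSON, a list of rows, each a list of 7 numbers: the turn, a rotation vector about the tool's x, y, z as a fraction of full scale, then the shift along the tool's x, y, z as a fraction of full scale, then the opening, from 0 (shut) to 1 (fully open). A call has 1 to 12 rows; each row is the pose to reach, as a shift and turn from the pose measured when the call began, along the tool's axes at that moment, turning the shorter way round; what a row does not reach only later rows make up. Full scale, the value 1, is 300 mm for a shift and pi rad for a turn. A row lasts 1/8 s, in which the tool goes at most 62.5 mm and 10.7 degrees, less where a joint would pass 70% of its speed; a pose out of reach is approached as far as the arm can. A call with a number of a shift or a turn outside -1 to 1 is refused whole. A call with a gripper value outside its range is refused whole. The fingers move at their own pace and stop on an object; FORCE is the grip in N (left out, the last holds). Time passes only in rows, so rows that repeat a pose let the fingers close. It gives the time, the measured TCP pose, the force and the opening at its end, in the units of the state.
- telemetry.read_state(): the state, without advancing time (a new reading comes with each control period).
- camera(name): name is "scene" or "top" or "wrist"; returns the picture (384x512x3 uint8, red, green, blue); there is no depth.
- calibration(name): a dict with "fov_y" (degrees; the focal length in pixels is half the picture's height over the tangent of half this angle, whatever the lens; pixels are square), "cx", "cy" (the principal point, pixels), "k1" (the pictures are not rectified: a ray, as slopes to the right and down, at radius r is drawn at 1 + k1 r^2 times it, then the intrinsics apply), "position" and "attitude" of the camera in the world. Camera axes: x right, y down, z forward; pixel columns grow to the right and rows downward; lengths in mm; the calibration is good to about 2 mm. A picture is of the moment at which its call begins: read the wrist's pose just before it. calibration takes no time and is no camera call; for the wrist camera it gives the pose at the moment of the call.
- order.sign_off(): hands the job in, once; it reports no verdict.
The state is a dict: "clock": time; "joints": joint angles; "qd": joint speeds; "effort": joint torques, N m; "eef_pos": TCP position; "eef_rot": TCP orientation; "wrist_force": force on the tool from outside, world axes, zero at the start; "moment": the same for the moment, N m; "finger_gap": finger opening in mm.
Only numpy, scipy, OpenCV 4.12 (cv2) and the standard library are available. Lean on these libraries where they do the work, as an engineer would, in place of code of your own. Each camera call takes 0.05 s, during which the arm holds its last target.

## Working session

There is one attempt and no reset: what is moved stays moved. The work goes in short steps, Python scripts to look and compute and a shell command to move; the robot and the scene stay as the last step left them, time stands still between calls to the robot, and variables do not carry over. Pictures are saved under pics/ and viewed, and the job is handed in when it is done.

```bash
mkdir -p pics; ls; python3 - <<'E'
from cell import telemetry,camera,calibration
import cv2
print(telemetry.read_state())
for n in("scene","top","wrist"):
    print(n,calibration(n)); cv2.imwrite(f"pics/{n}0.png",camera(n)[:,:,::-1])
E
```

```text
pics
{'clock': 0.0, 'joints': array([-1.37554957e+00,  3.00449296e-01,  1.52156946e+00,  1.19491302e-05,
        1.32070812e+00, -6.65729814e-02]), 'qd': array([ 5.03091657e-05, -6.18229230e-04, -4.85440889e-04,  9.13690392e-04,
       -5.50923839e-05,  6.01896359e-04]), 'effort': array([ 9.23306798e-04, -5.31810522e+01, -3.52738094e+01,  7.09072757e-02,
        2.43613205e-02, -9.02736565e-05]), 'eef_pos': array([ 142.32697215, -531.00578336,  212.90320373]), 'eef_rot': array([-1.64757333,  1.56966204,  1.7558361 ]), 'wrist_force': array([ 0.13979698, -0.57174336,  0.24715855]), 'moment': array([-0.0021158 , -0.02805347, -0.02164346]), 'finger_gap': 93.73055539821458}
scene {'fov_y': 44.99371186882665, 'cx': 246.79819803840064, 'cy': 190.20119784967991, 'k1': -0.18467028449812387, 'position': array([1288.96889635,  281.39004087,  691.07498699]), 'attitude': array([-2.25983553,  0.00493884,  1.91512527])}
top {'fov_y': 43.95905331039817, 'cx': 260.44274318335044, 'cy': 196.27168074150654, 'k1': -0.05999978514769401, 'position': array([ 501.13037674,   -5.7039924 , 1077.4848888 ]), 'attitude': array([-3.088492  , -0.00458246, -1.56070556])}
wrist {'fov_y': 68.97860858466998, 'cx': 251.21629993025036, 'cy': 193.3788354222273, 'k1': 0.014943531898984511, 'position': array([ 212.5810202 , -512.02045672,  384.07832087]), 'attitude': array([ 2.88853368e+00,  2.59877169e-03, -1.30982241e+00])}
```

View pics/scene0.png

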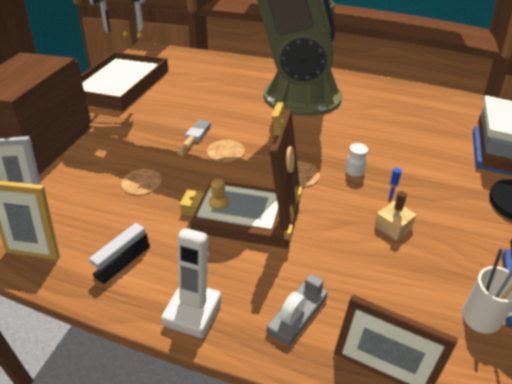

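View pics/top0.png

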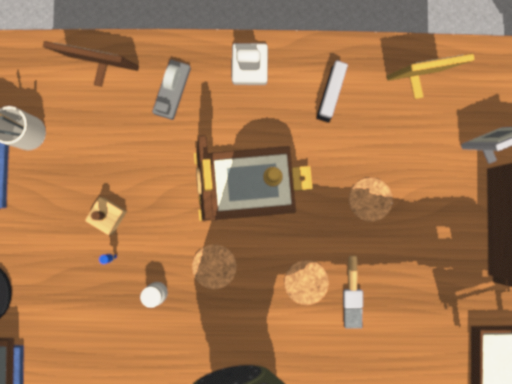

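View pics/wrist0.png

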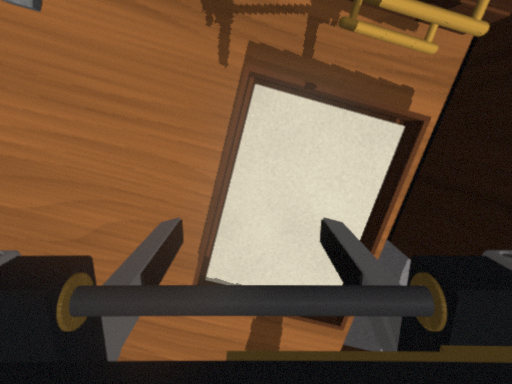

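Top view: coaster candidates are at (214,266), (307,283) and (371,199). The one farthest to the robot's right, which is image right, is (371,199). The dark-handled pin is in its block at (99,212), and the blue look-alike is at (106,258). The weight is at (273,175), the hinge at x≈205 and the socket at (305,178). Next I'll write the measurement helpers.

```bash
cat > h.py <<'E'
import numpy as np, cv2
from scipy.spatial.transform import Rotation as R
from cell import telemetry,camera,calibration
def cal(n):
    c=calibration(n); f=192/np.tan(np.radians(c['fov_y']/2))
    return dict(f=f,cx=c['cx'],cy=c['cy'],k1=c['k1'],p=np.array(c['position']),R=R.from_euler('xyz',c['attitude']).as_matrix())
def ray(c,uv):
    K=np.array([[c['f'],0,c['cx']],[0,c['f'],c['cy']],[0,0,1]])
    s=cv2.undistortPoints(np.array([[uv]],float),K,np.array([c['k1'],0,0,0.]))[0,0]
    d=c['R']@np.array([s[0],s[1],1]); return d/np.linalg.norm(d)
def onz(c,uv,z):
    d=ray(c,uv); return c['p']+d*(z-c['p'][2])/d[2]
def proj(c,P):
    q=c['R'].T@(np.array(P,float)-c['p']); s=q[:2]/q[2]; s=s*(1+c['k1']*(s@s))
    return np.array([c['cx'],c['cy']])+c['f']*s
def tri(c1,u1,c2,u2):
    d1,d2=ray(c1,u1),ray(c2,u2); A=np.stack([d1,-d2],1)
    t=np.linalg.lstsq(A,c2['p']-c1['p'],rcond=None)[0]
    a=c1['p']+t[0]*d1;b=c2['p']+t[1]*d2; return (a+b)/2,np.linalg.norm(a-b)
def pose():
    s=telemetry.read_state(); return s,np.array(s['eef_pos']),R.from_euler('xyz',s['eef_rot'])
def toolR(down_tilt_x, ydir):
    x=np.array(down_tilt_x,float);x/=np.linalg.norm(x)
    y=np.array(ydir,float);y-=x*(x@y);y/=np.linalg.norm(y)
    return R.from_matrix(np.stack([x,y,np.cross(x,y)],1))
def rows(targets):
    """targets: list of (pos, R or None)"""
    s,p,r=pose()
    for P,T in targets:
        rv=(r.inv()*T).as_rotvec()/np.pi if T is not None else np.zeros(3)
        sh=r.inv().apply(np.array(P,float)-p)/300
        print([round(float(v),4) for v in (*rv,*sh)])
def crop(n,name,x0,y0,x1,y1,k):
    im=camera(n)[:,:,::-1][y0:y1,x0:x1]
    cv2.imwrite(f"pics/{name}.png",cv2.resize(im,None,fx=k,fy=k,interpolation=cv2.INTER_CUBIC))
E
python3 - <<'E'
from h import *
im=cv2.imread('pics/top0.png')
cv2.imwrite('pics/t1.png',cv2.resize(im[120:250,180:420],None,fx=3.3,fy=3.3,interpolation=cv2.INTER_CUBIC))
cv2.imwrite('pics/t2.png',cv2.resize(im[180:310,70:240],None,fx=4,fy=4,interpolation=cv2.INTER_CUBIC))
im=cv2.imread('pics/scene0.png')
cv2.imwrite('pics/s1.png',cv2.resize(im[90:260,110:310],None,fx=3.5,fy=3.5,interpolation=cv2.INTER_CUBIC))
cv2.imwrite('pics/s2.png',cv2.resize(im[130:250,330:430],None,fx=4.5,fy=4.5,interpolation=cv2.INTER_CUBIC))
E
```

```text
(no output)
```

View pics/t1.png

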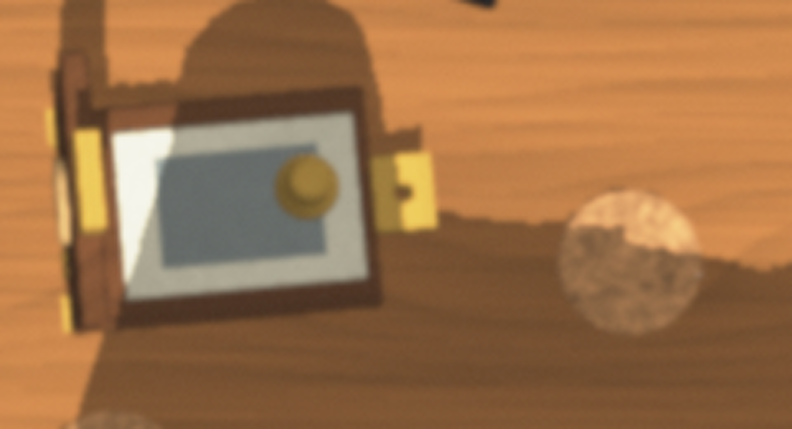

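View pics/t2.png

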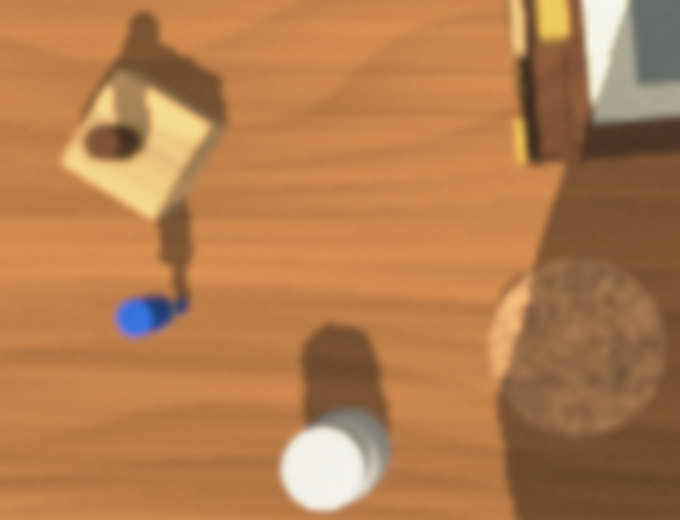

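View pics/s1.png

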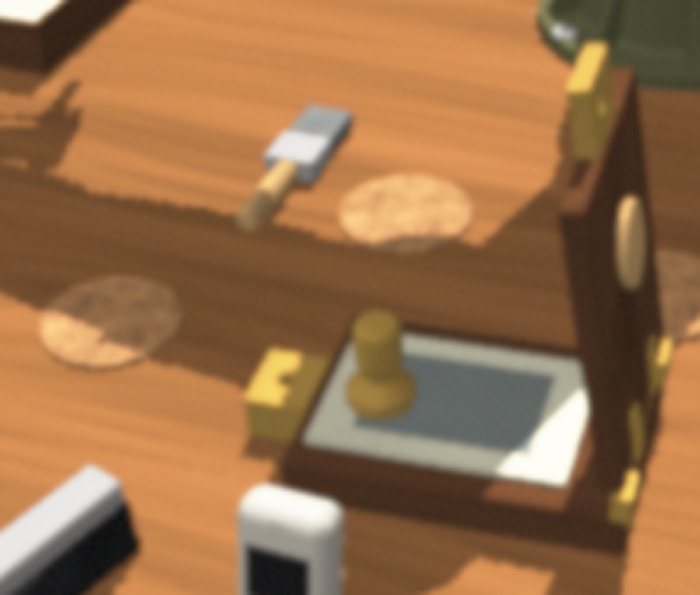

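View pics/s2.png

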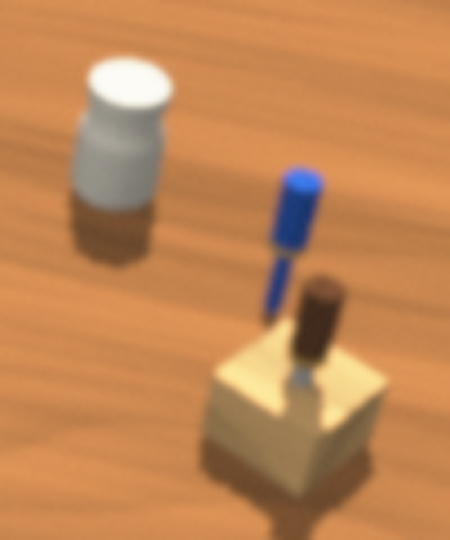

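Close crops confirm the choice: the brown-handled pin stands in the pale block at scene (402,194), clear of the blue pin at (396,170), and the coaster at top (371,199) is the rightmost. Next come the positions.

```bash
python3 - <<'E'
from h import *
t,s=cal('top'),cal('scene')
T=lambda u,v:(u/3.3+180,v/3.3+120)
T2=lambda u,v:(u/4+70,v/4+180)
S=lambda u,v:(u/3.5+110,v/3.5+90)
S2=lambda u,v:(u/4.5+330,v/4.5+130)
pr=lambda n,x:print(n,np.round(x,1))
pr('weight z94',onz(t,T(310,183),94)); pr('w scene z94',onz(s,S(377,318),94)); pr('tri',tri(t,T(310,183),s,S(377,318))[0])
pr('coaster',onz(t,T(630,262),4)); pr('coaster sc',onz(s,S(110,321),4))
pr('socket',onz(t,T(403,191),30)); 
for c in [(360,88),(382,303)]: pr('base corner',onz(t,T(*c),30))
for c in [(112,130),(353,112),(370,278),(126,298)]: pr('mount corner',onz(t,T(*c),34))
pr('pin z94',onz(t,T2(103,142),94)); pr('pin s',onz(s,S2(323,287),94)); print(tri(t,T2(103,142),s,S2(323,287)))
for c in [(63,160),(125,68),(220,125),(157,218)]: pr('block corner',onz(t,T2(*c),38))
pr('blue top tri',tri(t,T2(135,317),s,S2(302,180))[0])
pr('tongue tri',tri(t,(194.5,152),s,S(595,50))[0])
pr('jar',tri(t,T2(325,468),s,S2(130,85))[0])
E
```

```text
weight z94 [597.  -37.3  94. ]
w scene z94 [599.  -33.4  94. ]
tri [596.7 -36.   91.7]
coaster [ 553.7 -260.7    4. ]
coaster sc [ 559. -254.    4.]
socket [ 598.5 -101.7   30. ]
base corner [667.8 -72.4  30. ]
base corner [523.4 -88.1  30. ]
mount corner [637.1  93.5  34. ]
mount corner [650.9 -67.6  34. ]
mount corner [539.8 -79.7  34. ]
mount corner [524.9  82.5  34. ]
pin z94 [509.9 332.1  94. ]
pin s [513.3 336.8  94. ]
(array([509.60033154, 335.35956591,  90.31481479]), np.float64(3.7844194917312373))
block corner [500.3 373.4  38. ]
block corner [551.2 340.2  38. ]
block corner [520.5 286.7  38. ]
block corner [469.2 320.3  38. ]
blue top tri [418.3 318.7  82.5]
tongue tri [613.8  98.5 305.9]
jar [338.3 221.7  64.7]
```

```bash
python3 - <<'E'
from h import *
s,p,r=pose(); print(np.round(r.as_matrix(),3))
yd=r.as_matrix()[:,1]; print(yd)
T=toolR([0,0,-1],[-1,0,0]); T2=toolR([0,0,-1],[1,0,0])
for X in(T,T2): rows([((590,-60,220),X)])
E
```

```text
[[-0.     0.259 -0.966]
 [ 0.001 -0.966 -0.259]
 [-1.    -0.001 -0.   ]]
[ 2.58807226e-01 -9.65928597e-01 -8.74673637e-04]
[0.5833, 0.0002, 0.0002, -0.0221, -1.1306, -1.8478]
[-0.4167, -0.0002, 0.0002, -0.0221, -1.1306, -1.8478]
```

```bash
python3 -m handwheel '[[-0.21,0,0,0,-0.57,-0.92,1],[-0.21,0,0,0,-0.57,-0.92,1],[-0.21,0,0,0,-0.57,-0.92,1],[-0.21,0,0,0,-0.57,-0.92,1],[-0.21,0,0,0,-0.57,-0.92,1],[-0.21,0,0,0,-0.57,-0.92,1]]'; python3 - <<'E'
from h import *
rows([((590,-60,220),toolR([0,0,-1],[1,0,0]))])
E
```

```text
clock: 0.9
eef_pos: [366.3, -292.1, 213.2]
eef_rot: [-2.41, 1.57, 1.657]
wrist_force: [0.0, -1.0, 0.6]
finger_gap: 93.9
[-0.2055, -0.0003, 0.0001, -0.022, 0.1301, -1.0667]
```

```bash
python3 -m handwheel '[[-0.2055,0,0,-0.02,0.13,-1,1],[-0.2055,0,0,-0.02,0.13,-1,1],[-0.2055,0,0,-0.02,0.13,-1,1],[-0.2055,0,0,-0.02,0.13,-1,1],[-0.2055,0,0,-0.02,0.13,-1,1],[-0.2055,0,0,-0.02,0.13,-1,1],[-0.2055,0,0,-0.02,0.13,-1,1]]'; python3 - <<'E'
from h import *
print(pose()[1]); im=camera('wrist'); cv2.imwrite('pics/w1.png',im[:,:,::-1])
c=cal('wrist'); 
for P in [(597,-36,94),(598.5,-101.7,30)]: print(proj(c,P))
E
```

```text
clock: 1.78
eef_pos: [577.5, -76.8, 219.0]
eef_rot: [-2.371, 1.569, 2.341]
wrist_force: [0.9, 0.6, -0.2]
finger_gap: 94.1
[577.51017141 -76.83988884 218.95388107]
[269.83016738 152.6979866 ]
[267.22821734 197.04989661]
```

View pics/w1.png

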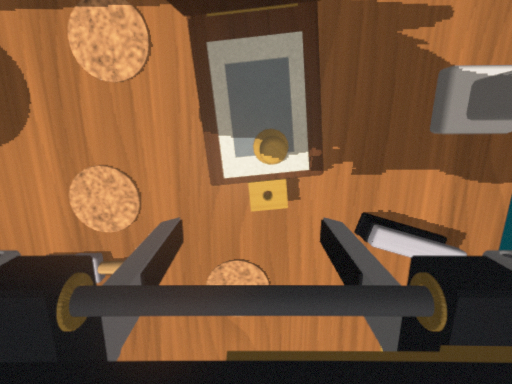

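```bash
python3 - <<'E'
from h import *
im=cv2.imread('pics/w1.png'); c=cal('wrist')
cv2.imwrite('pics/w1c.png',cv2.resize(im[0:220,180:340],None,fx=2.7,fy=2.7,interpolation=cv2.INTER_CUBIC))
cv2.imwrite('pics/w1d.png',cv2.resize(im[115:220,220:320],None,fx=5,fy=5,interpolation=cv2.INTER_CUBIC))
print('socket',onz(c,(267.5,195.5),30), c['p'])
E
```

```text
socket [598.83628772 -99.5603656   30.        ] [577.95206683  -4.5574839  390.41484418]
```

View pics/w1d.png

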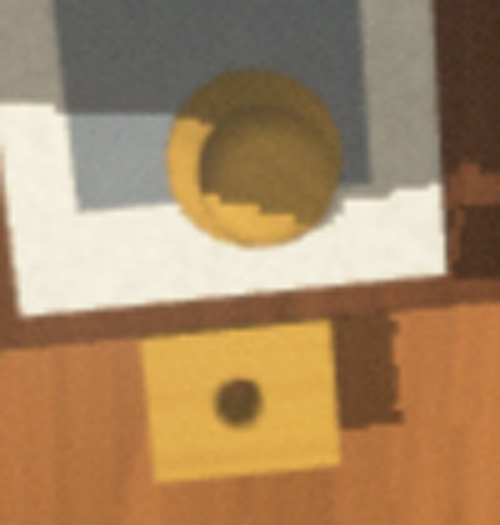

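View pics/w1c.png

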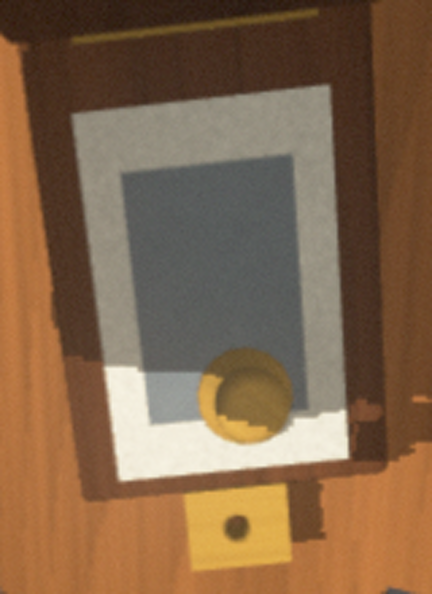

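```bash
python3 - <<'E'
from h import *
c=cal('wrist')
print('foot',onz(c,(271,146.4),40)); print('knob top',onz(c,(274.2,149.4),90))
C=lambda u,v:onz(c,(u/2.7+180,v/2.7),34)
q=[C(*a) for a in [(72,112),(331,85),(348,457),(119,482)]]
for a in q: print(a)
for i,j in[(0,3),(1,2),(0,1),(3,2)]:
  d=q[j]-q[i];print(np.linalg.norm(d),np.degrees(np.arctan2(d[1],d[0])))
E
```

```text
foot [601.805532   -33.96438282  40.        ]
knob top [601.86211587 -32.93813565  90.        ]
[526.20873012  84.98550683  34.        ]
[636.1312145   94.95149953  34.        ]
[651.39522451 -63.67605439  34.        ]
[541.93130374 -75.61467709  34.        ]
161.36795963726894 -84.408626463329
159.3602549717608 -84.50360964687556
110.37333727457874 5.180490987868786
110.11303584934602 6.224331096580882
```

```bash
python3 - <<'E'
from h import *
T=toolR([0,0,-1],[1,0,0])
rows([((601,-34,130),T),((601,-34,68),T)])
E
```

```text
[-0.0004, -0.0003, 0.0002, 0.2975, 0.0788, -0.1437]
[-0.0004, -0.0003, 0.0002, 0.5042, 0.0789, -0.1434]
```

```bash
python3 -m handwheel '[[0,0,0,0.2,0.079,-0.143,1],[0,0,0,0.2975,0.079,-0.143,1],[0,0,0,0.44,0.079,-0.143,1],[0,0,0,0.504,0.079,-0.143,1],[0,0,0,0.504,0.079,-0.143,1],[0,0,0,0.504,0.079,-0.143,1]]'; python3 - <<'E'
from h import *
print(pose()[1]); im=camera('wrist'); cv2.imwrite('pics/w2.png',im[:,:,::-1])
E
```

```text
clock: 2.58
eef_pos: [601.8, -34.7, 70.0]
eef_rot: [1.87, 1.569, 0.297]
wrist_force: [-0.4, 0.5, 1.2]
finger_gap: 93.8
[601.81823078 -34.71287104  69.95261427]
```

View pics/w2.png

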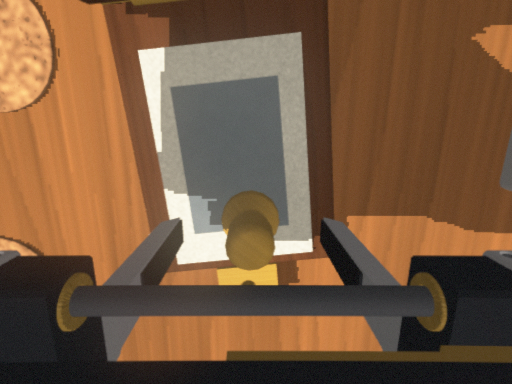

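```bash
python3 - <<'E'
from h import *
c=cal('wrist')
im=cv2.imread('pics/w2.png')
cv2.imwrite('pics/w2c.png',cv2.resize(im[170:290,180:330],None,fx=4,fy=4,interpolation=cv2.INTER_CUBIC))
print(proj(c,(601.8,-34.7,94)),proj(c,(601.8,-19.7,94)),proj(c,(601.8,-34.7,40)))
E
```

```text
[250.94810465 252.70973918] [250.87676004 228.19092082] [250.94328306 220.53853235]
```

View pics/w2c.png

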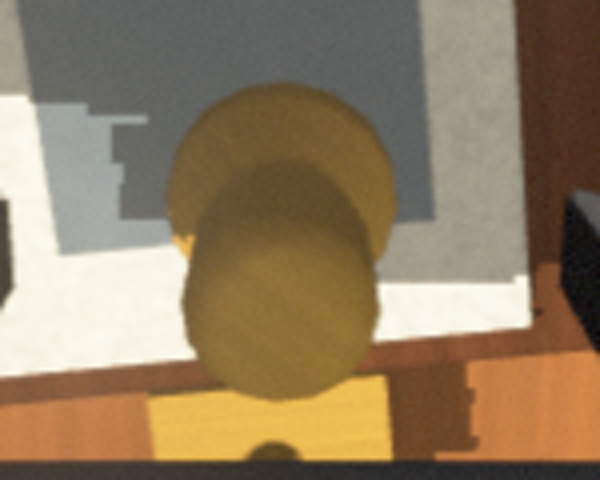

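```bash
python3 -m handwheel '[[0,0,0,0.007,-0.002,-0.009,1],[0,0,0,0.007,-0.002,-0.009,0.3],[0,0,0,0.007,-0.002,-0.009,0],[0,0,0,0.007,-0.002,-0.009,0],[0,0,0,0.007,-0.002,-0.009,0],[0,0,0,0.007,-0.002,-0.009,0],[0,0,0,0.007,-0.002,-0.009,0],[0,0,0,0.007,-0.002,-0.009,0]]' 25; python3 - <<'E'
from h import *
T=toolR([0,0,-1],[1,0,0])
# coaster target, jaws radial
for X in [(601,-34,150),(553.5,-259,150)]: rows([(X,T)])
E
```

```text
clock: 3.62
eef_pos: [601.1, -31.9, 67.8]
eef_rot: [1.9, 1.569, 0.327]
wrist_force: [-0.6, -0.4, 0.6]
finger_gap: 29.3
[-0.0005, -0.0002, -0.0006, -0.2739, 0.0, 0.0068]
[-0.0005, -0.0002, -0.0006, -0.2747, -0.1571, 0.7571]
```

```bash
python3 -m handwheel '[[0,0,0,-0.15,0,0.007,0],[0,0,0,-0.27,0,0.007,0],[0,0,0,-0.27,-0.05,0.25,0],[0,0,0,-0.27,-0.1,0.45,0],[0,0,0,-0.27,-0.14,0.6,0],[0,0,0,-0.27,-0.155,0.7,0],[0,0,0,-0.27,-0.155,0.7,0],[0,0,0,-0.27,-0.155,0.7,0]]'; python3 - <<'E'
from h import *
s,p,r=pose();print(p,s['wrist_force']); im=camera('wrist'); cv2.imwrite('pics/w3.png',im[:,:,::-1])
c=cal('wrist');print(proj(c,(554,-259,4)))
im=camera('top'); cv2.imwrite('pics/t3.png',im[:,:,::-1])
E
```

```text
clock: 4.62
eef_pos: [554.1, -241.2, 148.3]
eef_rot: [2.301, 1.569, 0.729]
wrist_force: [0.4, 0.9, -3.0]
finger_gap: 29.4
[ 554.14208424 -241.1805398   148.26124465] [ 0.44628392  0.85092757 -3.02295494]
[250.81832418 201.76546077]
```

View pics/w3.png

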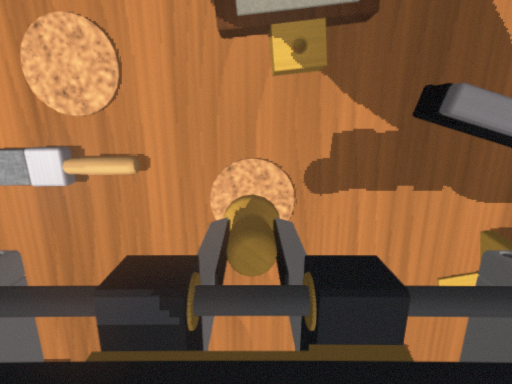

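```bash
python3 - <<'E'
from h import *
c=cal('wrist'); print(onz(c,(253,200.5),4), onz(c,(300.5,46),30))
T=toolR([0,0,-1],[1,0,0])
p=onz(c,(253,200.5),4)
rows([((p[0],p[1],60),T),((p[0],p[1],38.5),T),((p[0],p[1],37),T)])
E
```

```text
[ 556.68155561 -257.41382926    4.        ] [601.04294101 -99.37146385  30.        ]
[-0.0001, -0.0003, -0.0005, 0.2949, 0.0072, 0.0557]
[-0.0001, -0.0003, -0.0005, 0.3665, 0.0071, 0.0558]
[-0.0001, -0.0003, -0.0005, 0.3715, 0.0071, 0.0558]
```

```bash
python3 -m handwheel '[[0,0,0,0.12,0.0065,0.057,0],[0,0,0,0.25,0.0065,0.057,0],[0,0,0,0.33,0.0065,0.057,0],[0,0,0,0.355,0.0065,0.057,0],[0,0,0,0.362,0.0065,0.057,0],[0,0,0,0.366,0.0065,0.057,0],[0,0,0,0.368,0.0065,0.057,0],[0,0,0,0.368,0.0065,0.057,0]]'; python3 - <<'E'
from h import *
s,p,r=pose();print(p,s['wrist_force']); im=camera('scene'); cv2.imwrite('pics/s4.png',cv2.resize(im[140:230,90:220,::-1],None,fx=5,fy=5,interpolation=cv2.INTER_CUBIC))
E
```

```text
clock: 5.72
eef_pos: [556.7, -257.9, 38.5]
eef_rot: [1.847, 1.569, 0.275]
wrist_force: [0.4, -0.7, -3.5]
finger_gap: 29.3
[ 556.65526323 -257.86505362   38.49007771] [ 0.35252802 -0.67789292 -3.50832807]
```

View pics/s4.png

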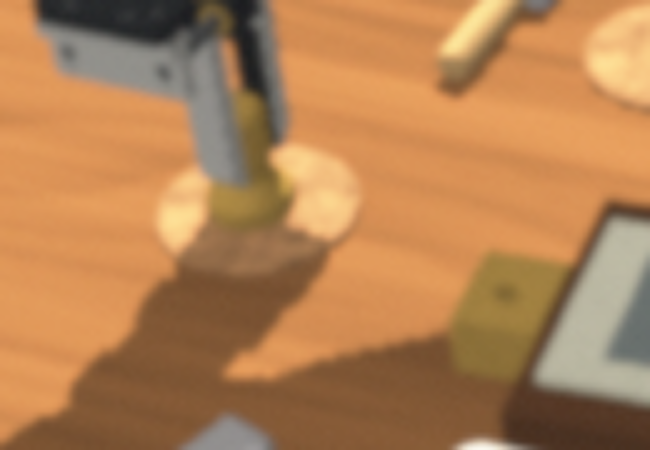

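The weight is over the coaster's middle, less than a millimetre above it. I'll lower the last bit by feel.

```bash
python3 -m handwheel '[[0,0,0,0.002,0,0,0],[0,0,0,0.004,0,0,0],[0,0,0,0.004,0,0,0]]'
```

```text
clock: 6.15
eef_pos: [556.8, -257.9, 37.8]
eef_rot: [1.756, 1.568, 0.185]
wrist_force: [-2.4, 1.3, 5.4]
finger_gap: 29.6
```

```bash
python3 -m handwheel '[[0,0,0,-0.001,0,0,0.5],[0,0,0,-0.001,0,0,0.8],[0,0,0,-0.001,0,0,0.9],[0,0,0,-0.1,0,0,0.9],[0,0,0,-0.3,0,0,0.9],[0,0,0,-0.5,0,0,0.9],[0,0,0,-0.7,0,0,0.9],[0,0,0,-0.8,0,0,0.9]]'; python3 - <<'E'
from h import *
im=camera('scene'); cv2.imwrite('pics/s5.png',im[:,:,::-1]); im=camera('top'); cv2.imwrite('pics/t5.png',im[:,:,::-1])
im=camera('wrist'); cv2.imwrite('pics/w5.png',im[:,:,::-1])
E
```

```text
clock: 7.15
eef_pos: [556.5, -258.2, 281.6]
eef_rot: [1.324, 1.564, -0.247]
wrist_force: [-0.6, 0.0, -0.4]
finger_gap: 84.5
```

View pics/s5.png

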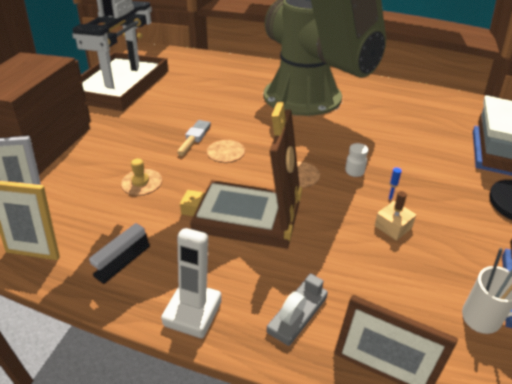

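View pics/w5.png

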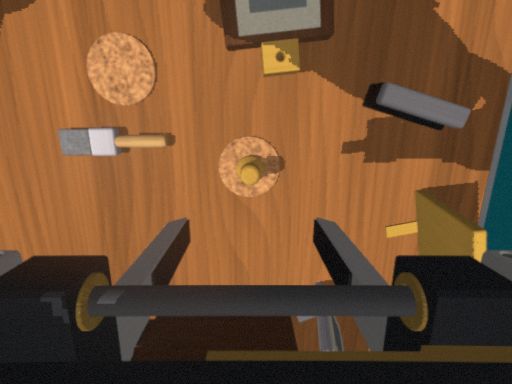

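The weight stands upright on the right-hand coaster at wrist (249,170). Now I'll measure the board's opening angle.

```bash
python3 - <<'E'
from h import *
t,s=cal('top'),cal('scene')
im=cv2.imread('pics/t5.png'); cv2.imwrite('pics/t5c.png',cv2.resize(im[120:240,170:320],None,fx=5,fy=5,interpolation=cv2.INTER_CUBIC))
im=cv2.imread('pics/s5.png'); cv2.imwrite('pics/s5c.png',cv2.resize(im[95:250,170:320],None,fx=3.8,fy=3.8,interpolation=cv2.INTER_CUBIC))
sk=np.array([599.5,-99.5]);yaw=0.098
Y=np.array([-np.sin(yaw),np.cos(yaw)]);X=np.array([np.cos(yaw),np.sin(yaw)])
H=sk+220*Y; print('hinge',H)
# predicted tongue end outer corners for angles
for th in (1.3,1.4,1.5,1.6,1.7,1.75):
  out=[]
  for sx in(-25,25):
    r,n=240,9
    q=np.append(H+X*sx-Y*(r*np.cos(th)-n*np.sin(th)),40+r*np.sin(th)+n*np.cos(th))
    out+= [proj(s,q),proj(t,q)]
  print(th,np.round(out,1).tolist())
E
```

```text
hinge [577.97449381 119.44440523]
1.3 [[269.4, 102.7], [218.8, 187.2], [263.6, 115.9], [216.4, 158.0]]
1.4 [[282.0, 102.1], [204.6, 188.3], [276.8, 115.4], [202.2, 158.9]]
1.5 [[294.9, 102.7], [190.3, 189.4], [290.3, 116.1], [188.0, 160.0]]
1.6 [[307.9, 104.5], [176.2, 190.7], [303.9, 118.0], [173.9, 161.2]]
1.7 [[320.8, 107.5], [162.4, 192.0], [317.4, 121.2], [160.2, 162.7]]
1.75 [[327.1, 109.4], [155.8, 192.7], [324.0, 123.2], [153.6, 163.5]]
```

View pics/t5c.png

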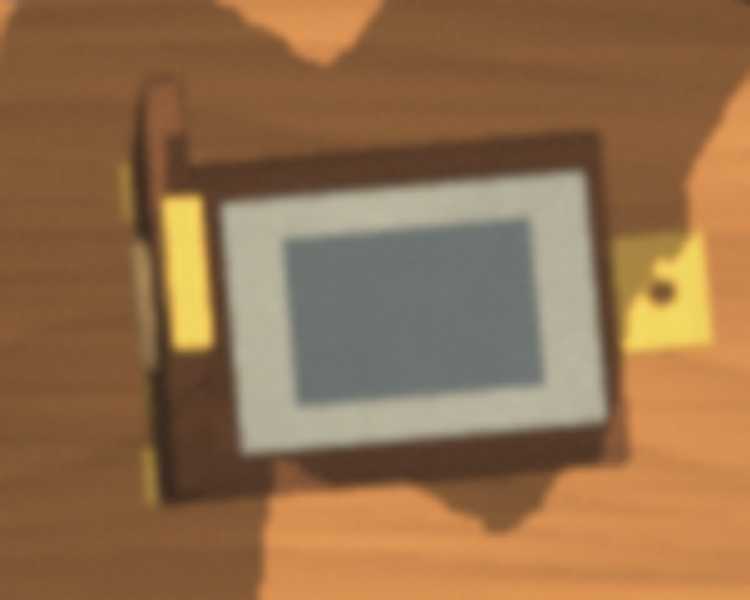

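View pics/s5c.png

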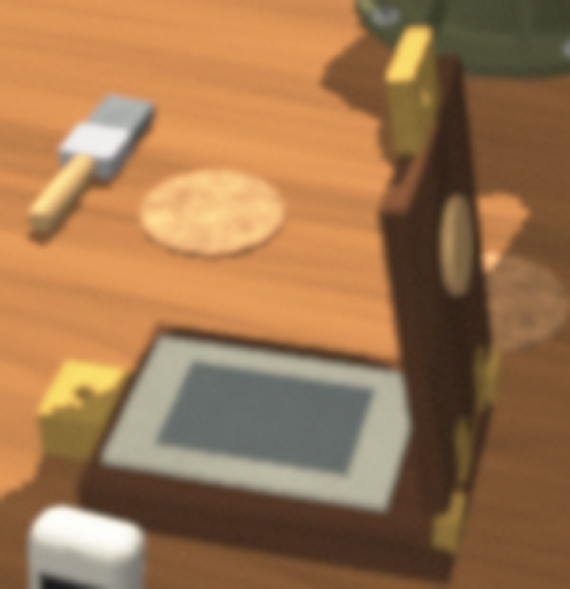

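Both views give a total opening of about 1.40 rad. I'll go over the top to the board's outer side, with the fingers shut.

```bash
cat >> h.py <<'E'
yaw=0.098
SK=np.array([599.5,-99.5])
PY=np.array([-np.sin(yaw),np.cos(yaw)]);PX=np.array([np.cos(yaw),np.sin(yaw)])
H=SK+220*PY
TP=toolR([0,0,-1],[np.cos(yaw),np.sin(yaw),0])
def tipc(th,r=188,extra=0):
    n=9; d=n+8*np.sin(th)+extra
    q=H-PY*(r*np.cos(th)-d*np.sin(th)); z=40+r*np.sin(th)+d*np.cos(th)
    return np.array([q[0],q[1],z+8])
E
python3 - <<'E'
from h import *
rows([((565,-20,350),TP)])
print(tipc(1.4,extra=35))
E
```

```text
[-0.0313, 0.0003, -0.0014, -0.2382, 0.0292, -0.7937]
[576.09836448 138.52725587 242.08305613]
```

```bash
python3 -m handwheel '[[-0.0313,0,0,-0.15,0.03,0,0.3],[-0.0313,0,0,-0.238,0.03,-0.2,0],[-0.0313,0,0,-0.238,0.03,-0.4,0],[-0.0313,0,0,-0.238,0.03,-0.6,0],[-0.0313,0,0,-0.238,0.03,-0.8,0],[-0.0313,0,0,-0.238,0.03,-0.8,0],[-0.0313,0,0,-0.238,0.03,-0.8,0]]'; python3 - <<'E'
from h import *
rows([((570,170,350),TP),(tipc(1.4,extra=40),TP)])
E
```

```text
clock: 8.18
eef_pos: [565.2, -18.5, 348.5]
eef_rot: [1.208, 1.568, -0.264]
wrist_force: [-0.0, -0.7, 0.6]
finger_gap: 18.2
[0.0001, 0.0003, -0.0007, -0.0055, 0.0777, -0.6236]
[0.0001, 0.0003, -0.0007, 0.3515, 0.0868, -0.5339]
```

```bash
python3 -m handwheel '[[0,0,0,0,0.05,-0.2,0],[0,0,0,0,0.078,-0.4,0],[0,0,0,0,0.078,-0.6,0],[0,0,0,0,0.078,-0.624,0],[0,0,0,0.1,0.08,-0.624,0],[0,0,0,0.25,0.08,-0.6,0],[0,0,0,0.35,0.085,-0.57,0],[0,0,0,0.35,0.085,-0.56,0],[0,0,0,0.35,0.085,-0.56,0]]'; python3 - <<'E'
from h import *
s,p,r=pose(); print(p,s['wrist_force'])
im=camera('scene'); cv2.imwrite('pics/s6.png',im[:,:,::-1])
for th in (1.4,1.3,1.2,1.1,1.0,.9,.8,.7,.6,.5,.4): print(th,tipc(th).round(1)); rows([(tipc(th),TP)])
E
```

```text
clock: 9.3
eef_pos: [575.0, 150.2, 244.7]
eef_rot: [1.369, 1.567, -0.105]
wrist_force: [0.5, 0.2, 0.5]
finger_gap: 0.5
[575.01277759 150.18517451 244.73316383] [0.4770048  0.23724302 0.54736543]
1.4 [579.5 104.2 236.1]
[-0.0003, 0.0002, -0.0014, 0.0297, -0.0003, 0.1555]
1.3 [581.3  85.4 233.6]
[-0.0003, 0.0002, -0.0014, 0.0381, -0.0003, 0.2184]
1.2 [583.1  66.9 229.2]
[-0.0003, 0.0002, -0.0014, 0.0529, -0.0003, 0.2804]
1.1 [584.9  48.9 222.9]
[-0.0003, 0.0002, -0.0014, 0.074, -0.0003, 0.3408]
1.0 [586.6  31.5 214.7]
[-0.0003, 0.0002, -0.0014, 0.1013, -0.0004, 0.3989]
0.9 [588.2  15.  204.8]
[-0.0003, 0.0002, -0.0014, 0.1344, -0.0005, 0.4541]
0.8 [ 5.898e+02 -4.000e-01  1.931e+02]
[-0.0003, 0.0002, -0.0014, 0.1732, -0.0006, 0.5057]
0.7 [591.2 -14.6 179.9]
[-0.0003, 0.0002, -0.0014, 0.2172, -0.0008, 0.5533]
0.6 [592.4 -27.4 165.3]
[-0.0003, 0.0002, -0.0014, 0.266, -0.001, 0.5961]
0.5 [593.5 -38.6 149.4]
[-0.0003, 0.0002, -0.0014, 0.3191, -0.0012, 0.6337]
0.4 [594.5 -48.2 132.4]
[-0.0003, 0.0002, -0.0014, 0.3759, -0.0014, 0.6657]
```

View pics/s6.png

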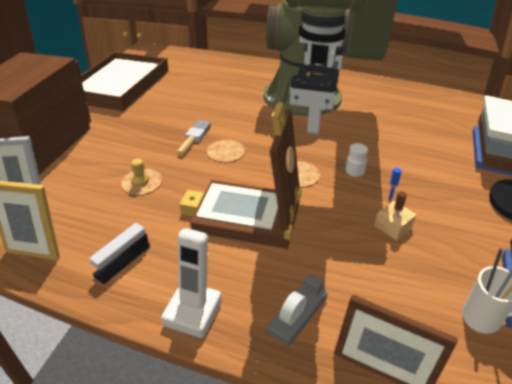

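The fingers are shut and stand behind the board's outer face at scene (315,125). I'll start the push.

```bash
python3 -m handwheel '[[0,0,0,0.03,0,0.1,0],[0,0,0,0.03,0,0.14,0],[0,0,0,0.03,0,0.17,0],[0,0,0,0.038,0,0.218,0],[0,0,0,0.053,0,0.28,0],[0,0,0,0.074,0,0.34,0],[0,0,0,0.101,0,0.399,0]]'; python3 - <<'E'
from h import *
s,p,r=pose(); print(p,s['wrist_force'])
im=camera('scene'); cv2.imwrite('pics/s7.png',im[:,:,::-1])
for th in (.9,.8,.7,.6,.5,.4,.3,.2,.15,.1): print(th,tipc(th).round(1)); rows([(tipc(th),TP)])
E
```

```text
clock: 10.22
eef_pos: [586.8, 30.1, 214.2]
eef_rot: [1.416, 1.566, -0.058]
wrist_force: [-0.4, 2.6, -1.5]
finger_gap: 0.2
[586.81805799  30.10076205 214.23531512] [-0.39398185  2.60534955 -1.53848505]
0.9 [588.2  15.  204.8]
[-0.0007, 0.0004, -0.0009, 0.0276, 0.001, 0.0445]
0.8 [ 5.898e+02 -4.000e-01  1.931e+02]
[-0.0007, 0.0004, -0.0009, 0.0664, 0.001, 0.0961]
0.7 [591.2 -14.6 179.9]
[-0.0007, 0.0004, -0.0009, 0.1105, 0.001, 0.1436]
0.6 [592.4 -27.4 165.3]
[-0.0007, 0.0004, -0.0009, 0.1593, 0.0009, 0.1864]
0.5 [593.5 -38.6 149.4]
[-0.0007, 0.0004, -0.0009, 0.2124, 0.0009, 0.224]
0.4 [594.5 -48.2 132.4]
[-0.0007, 0.0004, -0.0009, 0.2692, 0.0008, 0.256]
0.3 [595.2 -56.  114.4]
[-0.0007, 0.0004, -0.0009, 0.3291, 0.0007, 0.2819]
0.2 [595.8 -61.8  95.7]
[-0.0007, 0.0004, -0.0009, 0.3914, 0.0005, 0.3015]
0.15 [596.  -64.   86.2]
[-0.0007, 0.0004, -0.0009, 0.4232, 0.0005, 0.3089]
0.1 [596.2 -65.7  76.5]
[-0.0007, 0.0004, -0.0009, 0.4554, 0.0004, 0.3146]
```

View pics/s7.png

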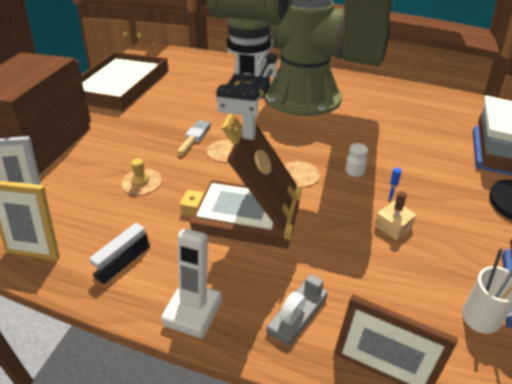

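The board is following at about 1.0 rad. I'll continue the arc.

```bash
python3 -m handwheel '[[0,0,0,0.028,0,0.045,0],[0,0,0,0.066,0,0.096,0],[0,0,0,0.11,0,0.144,0],[0,0,0,0.159,0,0.186,0],[0,0,0,0.212,0,0.224,0],[0,0,0,0.269,0,0.256,0],[0,0,0,0.329,0,0.282,0],[0,0,0,0.39,0,0.301,0],[0,0,0,0.423,0,0.309,0],[0,0,0,0.455,0,0.314,0]]'; python3 - <<'E'
from h import *
s,p,r=pose(); print(p,s['wrist_force'])
for th in (.07,.05,.03,.02,.01,0,-.01): print(th,tipc(th).round(1)); rows([(tipc(th),TP)])
E
```

```text
clock: 11.52
eef_pos: [596.1, -65.6, 76.1]
eef_rot: [1.171, 1.568, -0.304]
wrist_force: [-0.1, -0.1, 0.5]
finger_gap: 0.5
[596.14585431 -65.60751174  76.11475162] [-0.1450797  -0.12359559  0.50551597]
0.07 [596.3 -66.5  70.7]
[-0.0007, 0.0004, -0.001, 0.0181, 0.0, 0.0031]
0.05 [596.3 -67.   66.8]
[-0.0007, 0.0004, -0.001, 0.0311, -0.0, 0.0045]
0.03 [596.3 -67.3  62.9]
[-0.0007, 0.0004, -0.001, 0.0441, -0.0, 0.0056]
0.02 [596.3 -67.4  60.9]
[-0.0007, 0.0004, -0.001, 0.0507, -0.0001, 0.0061]
0.01 [596.4 -67.6  59. ]
[-0.0007, 0.0004, -0.001, 0.0572, -0.0001, 0.0065]
0 [596.4 -67.7  57. ]
[-0.0007, 0.0004, -0.001, 0.0637, -0.0001, 0.0068]
-0.01 [596.4 -67.7  55. ]
[-0.0007, 0.0004, -0.001, 0.0703, -0.0001, 0.007]
```

```bash
python3 -m handwheel '[[0,0,0,0.018,0,0.003,0],[0,0,0,0.031,0,0.0045,0],[0,0,0,0.044,0,0.0055,0],[0,0,0,0.051,0,0.006,0],[0,0,0,0.057,0,0.0065,0],[0,0,0,0.057,0,0.0065,0]]'; python3 - <<'E'
from h import *
s,p,r=pose(); print(p,s['wrist_force'])
im=camera('scene'); cv2.imwrite('pics/s8.png',cv2.resize(im[130:260,160:320,::-1],None,fx=4.5,fy=4.5,interpolation=cv2.INTER_CUBIC))
E
```

```text
clock: 12.28
eef_pos: [596.5, -67.5, 59.1]
eef_rot: [1.207, 1.567, -0.268]
wrist_force: [-0.0, 1.7, 4.3]
finger_gap: 0.3
[596.48234008 -67.47503166  59.14344229] [-0.01728625  1.72110177  4.29424602]
```

View pics/s8.png

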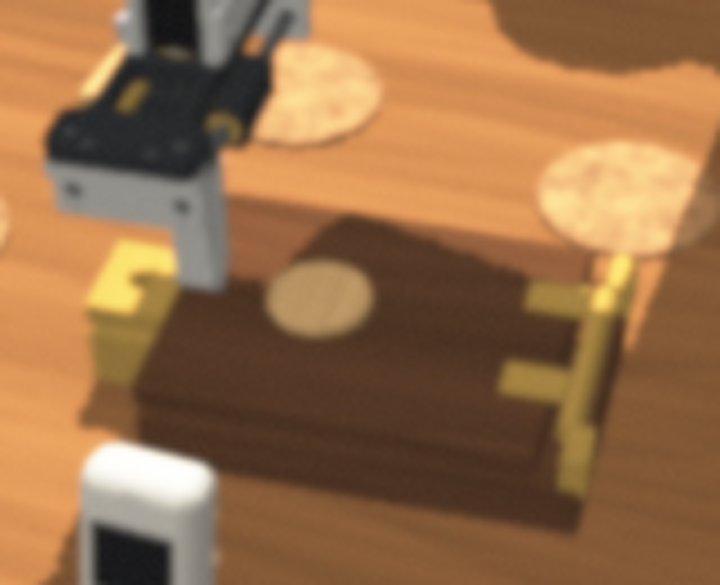

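The board is nearly down with a contact force of 4.3 N. I'll push the last few millimetres in small steps.

```bash
python3 -m handwheel '[[0,0,0,0.004,0,0,0],[0,0,0,0.0065,0,0,0],[0,0,0,0.0065,0,0,0]]';python3 -m handwheel '[[0,0,0,0.002,0,0,0],[0,0,0,0.004,0,0,0],[0,0,0,0.004,0,0,0]]'
```

```text
clock: 12.7
eef_pos: [596.5, -67.5, 57.3]
eef_rot: [1.21, 1.567, -0.265]
wrist_force: [-1.3, 1.3, 4.6]
finger_gap: 0.1
clock: 13.08
eef_pos: [596.6, -67.6, 56.1]
eef_rot: [1.189, 1.567, -0.286]
wrist_force: [-0.9, 0.5, 4.1]
finger_gap: 0.9
```

```bash
python3 -m handwheel '[[0,0,0,0.003,0,0,0],[0,0,0,0.005,0,0,0],[0,0,0,0.005,0,0,0]]';python3 -m handwheel '[[0,0,0,0.002,0,0,0],[0,0,0,0.004,0,0,0],[0,0,0,0.004,0,0,0]]'
```

```text
clock: 13.45
eef_pos: [596.7, -67.6, 54.9]
eef_rot: [1.207, 1.567, -0.268]
wrist_force: [0.0, 0.8, 6.2]
finger_gap: 0.6
clock: 13.82
eef_pos: [597.0, -67.6, 54.2]
eef_rot: [1.24, 1.566, -0.235]
wrist_force: [-1.0, 1.6, 7.9]
finger_gap: 0.8
```

```bash
python3 -m handwheel '[[0,0,0,0.003,0,0,0],[0,0,0,0.007,0,0,0],[0,0,0,0.007,0,0,0]]'; python3 - <<'E'
from h import *
im=camera('scene'); cv2.imwrite('pics/s9.png',cv2.resize(im[130:260,160:320,::-1],None,fx=4.5,fy=4.5,interpolation=cv2.INTER_CUBIC))
E
```

```text
clock: 14.2
eef_pos: [597.5, -67.7, 52.9]
eef_rot: [1.268, 1.565, -0.207]
wrist_force: [-2.8, 2.4, 10.7]
finger_gap: 0.8
```

View pics/s9.png

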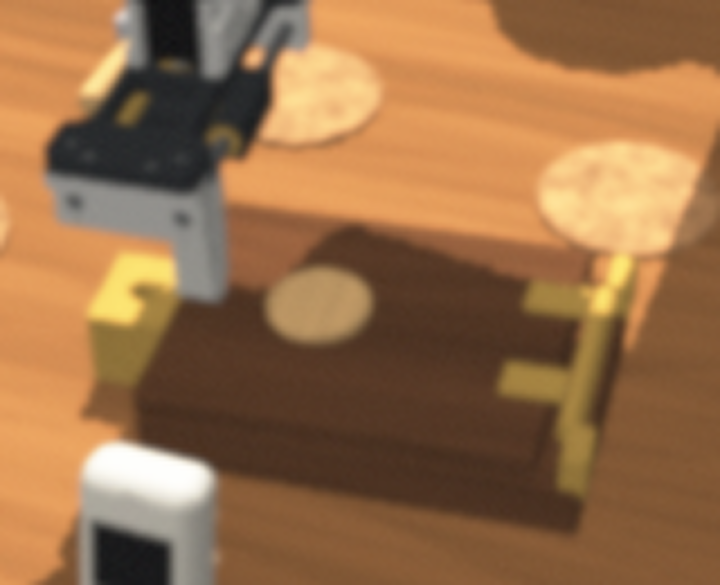

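```bash
python3 -m handwheel '[[0,0,0,0.005,0,0,0],[0,0,0,0.01,0,0,0],[0,0,0,0.01,0,0,0]]'; python3 - <<'E'
from h import *
im=camera('scene'); cv2.imwrite('pics/s9b.png',cv2.resize(im[130:260,160:320,::-1],None,fx=4.5,fy=4.5,interpolation=cv2.INTER_CUBIC))
a=cv2.imread('pics/s9.png');b=cv2.imread('pics/s9b.png');d=cv2.absdiff(a,b);print(d.max(),[d[:, i*72:(i+1)*72].max() for i in range(10)])
E
```

```text
clock: 14.62
eef_pos: [598.1, -67.6, 51.1]
eef_rot: [1.297, 1.563, -0.178]
wrist_force: [-2.7, 2.1, 15.5]
finger_gap: 0.3
62 [np.uint8(58), np.uint8(45), np.uint8(38), np.uint8(62), np.uint8(61), np.uint8(34), np.uint8(22), np.uint8(51), np.uint8(51), np.uint8(4)]
```

View pics/s9b.png

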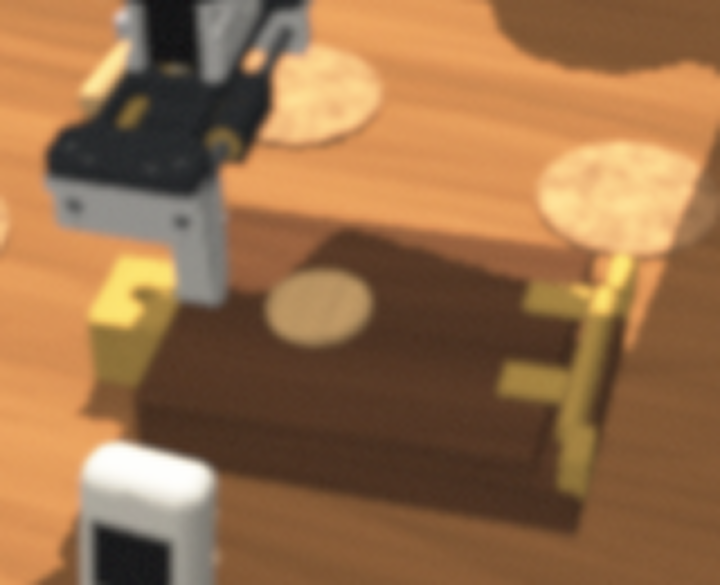

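```bash
python3 - <<'E'
from h import *
s=cal('scene')
def P(x,r,n,th): 
    q=H+PX*x-PY*(r*np.cos(th)-n*np.sin(th)); return np.append(q,40+r*np.sin(th)+n*np.cos(th))
for th in(-.02,0,.02,.05,.1):
  print(th,'pad',proj(s,P(0,130,15,th)).round(1),'tongue end corners',proj(s,P(25,240,9,th)).round(1),proj(s,P(-25,240,9,th)).round(1),'board corner',proj(s,P(75,200,9,th)).round(1),'board near hinge',proj(s,P(75,10,9,th)).round(1))
print('socket corner',proj(s,np.append(SK-PY*20+PX*25,0)))
E
```

```text
-0.02 pad [230.1 196.1] tongue end corners [178.2 198.4] [186.  184.4] board corner [187.7 216.5] board near hinge [278.5 230.7]
0 pad [230.2 195.2] tongue end corners [178.  196.7] [185.9 182.7] board corner [187.6 215. ] board near hinge [278.6 230.6]
0.02 pad [230.3 194.3] tongue end corners [177.9 195.1] [185.8 181. ] board corner [187.6 213.6] board near hinge [278.7 230.6]
0.05 pad [230.5 192.9] tongue end corners [177.8 192.5] [185.7 178.5] board corner [187.5 211.5] board near hinge [278.8 230.5]
0.1 pad [231.  190.7] tongue end corners [177.8 188.3] [185.8 174.3] board corner [187.7 207.9] board near hinge [279.1 230.4]
socket corner [180.21156865 213.58005611]
```

The force has risen from a steady 4 N (the hinge swinging) to 15 N, and the board is at its stop. I'll lift off and check how it rests.

```bash
python3 -m handwheel '[[0,0,0,-0.03,0,0,0],[0,0,0,-0.1,0,0,0],[0,0,0,-0.25,0,0,0],[0,0,0,-0.45,0,-0.1,0.3],[0,0,0,-0.6,0,-0.2,0.6],[0,0,0,-0.6,0,-0.2,0.6],[0,0,0,-0.6,0,-0.2,0.6]]'; python3 - <<'E'
from h import *
im=camera('scene'); cv2.imwrite('pics/s10.png',cv2.resize(im[130:260,160:320,::-1],None,fx=4.5,fy=4.5,interpolation=cv2.INTER_CUBIC))
im=camera('wrist'); cv2.imwrite('pics/w10.png',im[:,:,::-1])
c=cal('wrist'); print(pose()[1],proj(c,(*SK,60)))
E
```

```text
clock: 15.55
eef_pos: [590.6, -7.8, 229.9]
eef_rot: [1.237, 1.564, -0.237]
wrist_force: [0.3, 0.3, -0.4]
finger_gap: 37.3
[590.47311969  -8.20350683 229.2904066 ] [250.84208316 249.54926324]
```

View pics/s10.png

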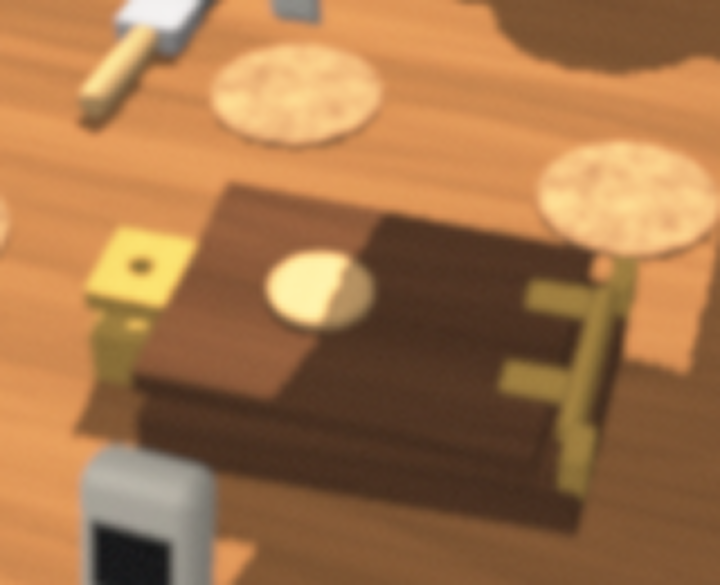

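View pics/w10.png

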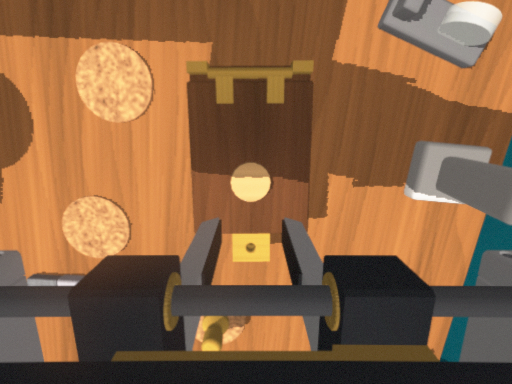

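The board rests shut but sprung about 0.05 rad open, with its hole at wrist (250.5,247). I'll go to the pin.

```bash
python3 - <<'E'
from h import *
c=cal('wrist'); print('hole',onz(c,(250.5,247),59.5),'pad',onz(c,(250.5,182),61))
rows([((510,275,200),toolR([0,0,-1],[1,0,0]))])
E
```

```text
hole [598.72824478 -96.12592939  59.5       ] pad [590.46464613  -8.20871592  61.        ]
[0.0303, 0.0005, -0.0016, 0.0949, -0.1778, -0.9654]
```

```bash
python3 -m handwheel '[[0.03,0,0,0,-0.05,-0.15,0.8],[0.03,0,0,0,-0.08,-0.35,1],[0.03,0,0,0.05,-0.12,-0.55,1],[0.03,0,0,0.095,-0.15,-0.75,1],[0.03,0,0,0.095,-0.178,-0.9,1],[0.03,0,0,0.095,-0.178,-0.965,1],[0.03,0,0,0.095,-0.178,-0.965,1],[0.03,0,0,0.095,-0.178,-0.965,1]]'; python3 - <<'E'
from h import *
im=camera('wrist'); cv2.imwrite('pics/w11.png',im[:,:,::-1])
c=cal('wrist'); print(pose()[1],proj(c,(510,334,94)))
E
```

```text
clock: 16.65
eef_pos: [510.5, 273.4, 199.7]
eef_rot: [1.204, 1.566, -0.368]
wrist_force: [0.6, 0.3, 0.7]
finger_gap: 94.4
[510.55460966 273.40114641 199.84413277] [249.98383715 134.44663931]
```

View pics/w11.png

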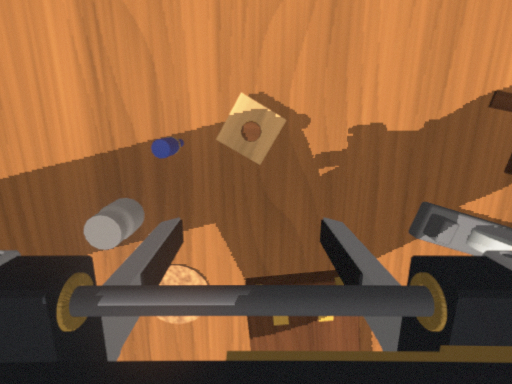

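```bash
python3 - <<'E'
from h import *
c=cal('wrist'); p=onz(c,(251.2,131),94); print(p, onz(c,(251,129),38), pose()[2].as_matrix()[:,0])
T=toolR([0,0,-1],[1,0,0])
rows([((p[0],p[1],125),T),((p[0],p[1],66),T)])
E
```

```text
[511.18459846 337.25660622  94.        ] [511.16407863 337.65688163  38.        ] [ 0.00502408 -0.00166246 -0.999986  ]
[-0.0003, 0.0005, -0.0016, 0.2491, 0.0007, -0.2133]
[-0.0003, 0.0005, -0.0016, 0.4458, -0.0003, -0.2136]
```

```bash
python3 -m handwheel '[[0,0,-0.0016,0.08,0,-0.17,1],[0,0,-0.0016,0.18,0,-0.213,1],[0,0,-0.0016,0.25,0,-0.213,1],[0,0,-0.0016,0.36,0,-0.213,1],[0,0,-0.0016,0.445,0,-0.213,1],[0,0,-0.0016,0.445,0,-0.213,1],[0,0,-0.0016,0.445,0,-0.213,1]]'; python3 - <<'E'
from h import *
im=camera('wrist'); cv2.imwrite('pics/w12.png',im[:,:,::-1])
s,p,r=pose();c=cal('wrist'); print(p,r.as_matrix()[:,0],proj(c,(p[0],p[1],94)),proj(c,(p[0],p[1]+10,94)))
E
```

```text
clock: 17.58
eef_pos: [512.1, 336.7, 67.5]
eef_rot: [0.926, 1.569, -0.646]
wrist_force: [0.6, 0.0, 0.7]
finger_gap: 94.2
[512.11891635 336.97046653  67.75184742] [ 1.79941767e-03 -6.15981494e-04 -9.99998191e-01] [251.02479468 254.35803832] [250.98072771 237.94362528]
```

View pics/w12.png

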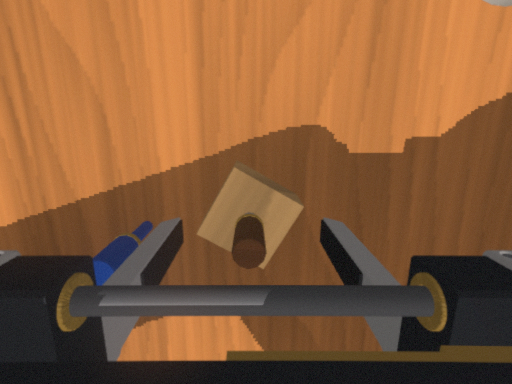

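```bash
python3 -m handwheel '[[0,0,0,0.007,-0.004,-0.004,0.6],[0,0,0,0.007,-0.004,-0.004,0.3],[0,0,0,0.007,-0.004,-0.004,0.1],[0,0,0,0.007,-0.004,-0.004,0],[0,0,0,0.007,-0.004,-0.004,0],[0,0,0,0.007,-0.004,-0.004,0],[0,0,0,0.007,-0.004,-0.004,0],[0,0,0,0.007,-0.004,-0.004,0]]' 25; python3 - <<'E'
from h import *
s,p,r=pose(); print(p,r.as_matrix()[:,0],s['wrist_force'])
T=toolR([0,0,-1],[1,0,0])
rows([((p[0],p[1],p[2]),T),((p[0],p[1],p[2]+95),T),((560,60,p[2]+95),T)])
E
```

```text
clock: 18.62
eef_pos: [510.9, 338.2, 65.6]
eef_rot: [1.202, 1.569, -0.371]
wrist_force: [1.0, 0.4, -1.1]
finger_gap: 19.8
[510.91334962 338.16217391  65.60806473] [ 1.74625743e-03 -6.78430813e-04 -9.99998245e-01] [ 0.95445719  0.36030347 -1.14537571]
[-0.0005, 0.0002, -0.0006, 0.0, 0.0, 0.0]
[-0.0005, 0.0002, -0.0006, -0.3167, 0.0006, 0.0002]
[-0.0005, 0.0002, -0.0006, -0.3158, 0.1655, 0.9272]
```

```bash
python3 -m handwheel '[[0,0,0,-0.1,0,0,0],[0,0,0,-0.25,0,0,0],[0,0,0,-0.32,0,0,0],[0,0,0,-0.32,0.04,0.2,0],[0,0,0,-0.32,0.08,0.4,0],[0,0,0,-0.32,0.12,0.6,0],[0,0,0,-0.32,0.15,0.8,0],[0,0,0,-0.32,0.165,0.93,0],[0,0,0,-0.32,0.165,0.93,0]]'; python3 - <<'E'
from h import *
s,p,r=pose(); print(p,r.as_matrix()[:,0],s['wrist_force'],s['finger_gap'])
rows([((598.5,-80,150),TP)])
E
```

```text
clock: 19.75
eef_pos: [560.0, 56.9, 161.9]
eef_rot: [1.142, 1.569, -0.433]
wrist_force: [-0.4, -0.2, -0.9]
finger_gap: 19.4
[560.02785564  56.91789464 161.88850105] [ 1.77943433e-03 -8.23425903e-04 -9.99998078e-01] [-0.39890721 -0.17411515 -0.88938044] 19.394479526362687
[-0.0327, 0.0003, -0.0006, 0.0402, 0.1304, 0.4557]
```

```bash
python3 -m handwheel '[[-0.033,0,0,0,0.05,0.15,0],[-0.033,0,0,0,0.1,0.3,0],[-0.033,0,0,0.04,0.13,0.456,0],[-0.033,0,0,0.04,0.13,0.456,0],[-0.033,0,0,0.04,0.13,0.456,0],[-0.033,0,0,0.04,0.13,0.456,0]]'; python3 - <<'E'
from h import *
im=camera('wrist'); cv2.imwrite('pics/w13.png',im[:,:,::-1])
s,p,r=pose();c=cal('wrist'); print(p,r.as_matrix()[:,0],'tip',proj(c,(p[0],p[1],p[2]-57.6)),'hole',proj(c,(598.7,-97.5,60)))
cv2.imwrite('pics/w13c.png',cv2.resize(im[150:290,180:330,::-1],None,fx=4,fy=4,interpolation=cv2.INTER_CUBIC))
im=camera('scene'); cv2.imwrite('pics/s13.png',cv2.resize(im[110:240,140:270,::-1],None,fx=4.5,fy=4.5,interpolation=cv2.INTER_CUBIC))
E
```

```text
clock: 20.5
eef_pos: [598.5, -78.6, 150.5]
eef_rot: [1.149, 1.568, -0.322]
wrist_force: [-0.8, -0.3, -0.5]
finger_gap: 19.8
[598.47774993 -78.70766631 150.50379512] [ 2.33421972e-03 -8.19752829e-04 -9.99996940e-01] tip [250.88660436 209.26056098] hole [249.2228086  217.21005381]
```

View pics/w13c.png

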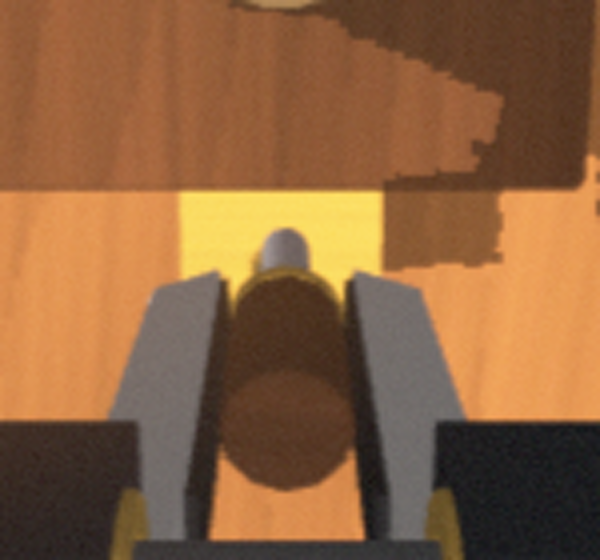

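View pics/s13.png

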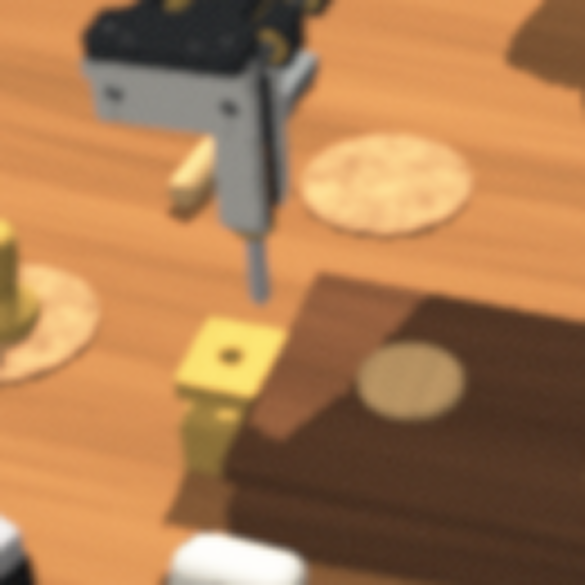

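```bash
python3 - <<'E'
from h import *
c=cal('wrist');s=cal('scene')
e=onz(c,(250.4,197.3),59);print('edge',e,'hole by edge',e[:2]-PY*20)
_,p,r=pose(); tip=p+r.as_matrix()[:,0]*57.6; print('tip',tip)
uv=proj(s,tip); print('tip scene pred',uv,'obs',(261/4.5+140,299/4.5+110))
off=np.array((261/4.5+140,299/4.5+110))-uv
h=np.array((231.5/4.5+140,355/4.5+110))
print('hole scene corr',onz(s,h-off,60),'raw',onz(s,h,60))
E
```

```text
edge [597.85181783 -77.58009173  59.        ] hole by edge [599.80868203 -97.48412857]
tip [598.60400009 -78.9741642   92.86932148]
tip scene pred [197.88812137 176.75228545] obs (198.0, 176.44444444444446)
hole scene corr [605.31625104 -94.03940107  60.        ] raw [604.28264531 -94.25531727  60.        ]
```

```bash
python3 - <<'E'
from h import *
rows([((600,-96.7,150),TP),((600,-96.7,124.5),TP)])
E
```

```text
[0.0007, 0.0003, -0.0007, 0.0016, -0.0009, 0.0595]
[0.0007, 0.0003, -0.0007, 0.0866, -0.0011, 0.0594]
```

```bash
python3 -m handwheel '[[0,0,0,0.01,-0.001,0.06,0],[0,0,0,0.06,-0.001,0.06,0],[0,0,0,0.087,-0.001,0.06,0],[0,0,0,0.087,-0.001,0.06,0],[0,0,0,0.087,-0.001,0.06,0]]'; python3 - <<'E'
from h import *
im=camera('wrist'); 
s,p,r=pose();c=cal('wrist'); print(p,r.as_matrix()[:,0])
cv2.imwrite('pics/w14c.png',cv2.resize(im[130:290,170:330,::-1],None,fx=3.7,fy=3.7,interpolation=cv2.INTER_CUBIC))
im=camera('scene'); cv2.imwrite('pics/s14.png',cv2.resize(im[150:220,155:235,::-1],None,fx=8,fy=8,interpolation=cv2.INTER_CUBIC))
im=camera('top'); cv2.imwrite('pics/t14.png',cv2.resize(im[140:220,250:350,::-1],None,fx=7,fy=7,interpolation=cv2.INTER_CUBIC))
E
```

```text
clock: 21.22
eef_pos: [600.1, -96.8, 124.5]
eef_rot: [1.147, 1.568, -0.323]
wrist_force: [-0.0, 0.3, -0.7]
finger_gap: 19.7
[600.21433208 -96.78530458 124.72332617] [ 2.81707994e-03 -9.41386251e-04 -9.99995589e-01]
```

View pics/w14c.png

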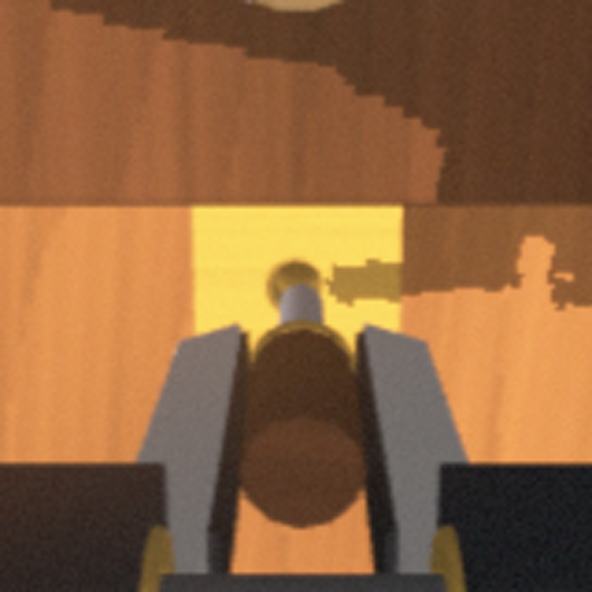

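View pics/s14.png

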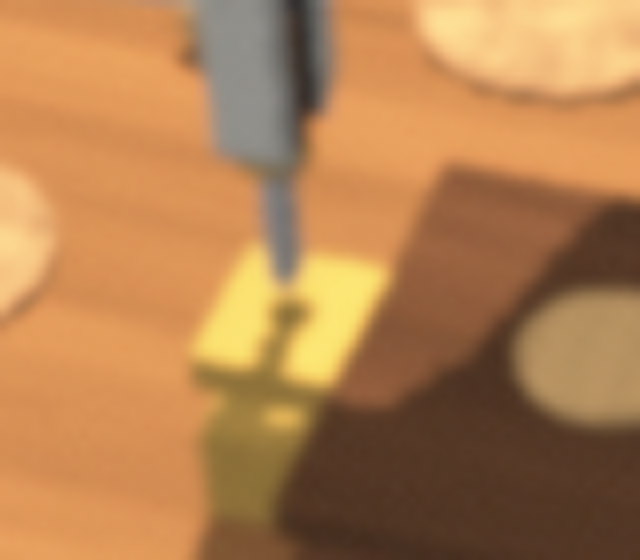

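```bash
python3 - <<'E'
from h import *
c=cal('wrist');s=cal('scene')
_,p,r=pose(); ax=r.as_matrix()[:,0]
for z in (67,60): 
  q=p+ax*(p[2]-z); print(z,q,proj(c,q),((proj(c,q)-[170,130])*3.7).round(), 'scene',((proj(s,q)-[155,150])*8).round())
for v in (205.5,207,208): print(v,onz(c,(249.6,v),60))
off=0
for uv in [(291,311)]:
  print('scene hole z60',onz(s,(uv[0]/8+155,uv[1]/8+150),60))
E
```

```text
67 [600.36344995 -96.89398155  67.00027078] [251.03894926 209.29409636] [300. 293.] scene [287. 280.]
60 [600.38375631 -96.90085363  60.00030361] [251.05209626 206.88612676] [300. 284.] scene [289. 300.]
205.5 [598.98394613 -95.75679357  60.        ]
207 [599.11933648 -97.1321208   60.        ]
208 [599.20980649 -98.05112966  60.        ]
scene hole z60 [604.28958811 -94.41755673  60.        ]
```

View pics/t14.png

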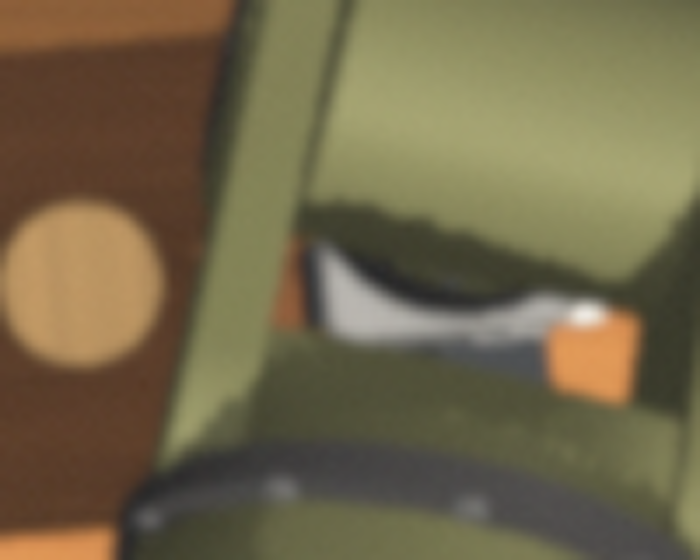

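```bash
python3 -m handwheel '[[0,0,-0.0009,0.005,-0.0047,0.001,0],[0,0,-0.0009,0.014,-0.0047,0.001,0],[0,0,-0.0009,0.014,-0.0047,0.001,0]]'; python3 - <<'E'
from h import *
im=camera('wrist'); 
s,p,r=pose();c=cal('wrist'); print(p,r.as_matrix()[:,0])
cv2.imwrite('pics/w15c.png',cv2.resize(im[180:240,220:285,::-1],None,fx=9,fy=9,interpolation=cv2.INTER_CUBIC))
im=camera('scene'); cv2.imwrite('pics/s15.png',cv2.resize(im[165:205,170:220,::-1],None,fx=12,fy=12,interpolation=cv2.INTER_CUBIC))
E
```

```text
clock: 21.75
eef_pos: [598.7, -97.2, 120.2]
eef_rot: [-0.43, 1.57, -1.901]
wrist_force: [-1.1, -0.6, -0.5]
finger_gap: 19.6
[598.7824194  -97.24312512 120.40388322] [-1.28914259e-04 -1.16942371e-03 -9.99999308e-01]
```

View pics/w15c.png

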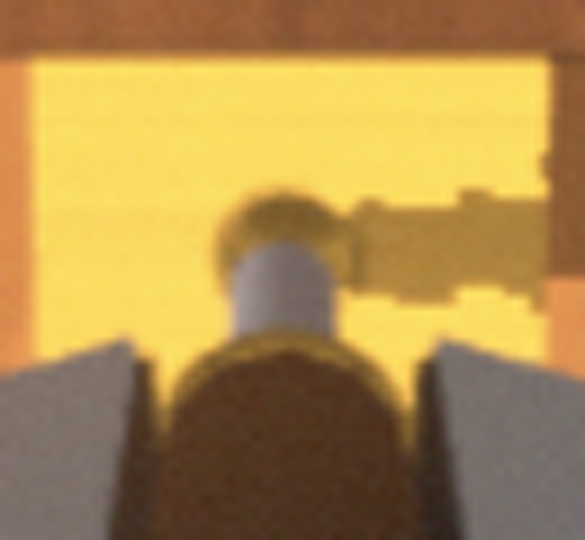

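View pics/s15.png

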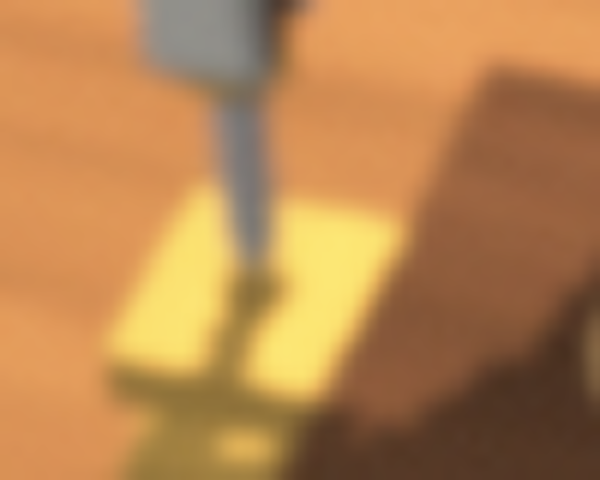

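The pin is centred on the hole in both axes, to within about 1 mm. I'll start lowering it.

```bash
python3 -m handwheel '[[0,0,0,0.01,0,0,0],[0,0,0,0.02,0,0,0],[0,0,0,0.03,0,0,0],[0,0,0,0.035,0,0,0],[0,0,0,0.035,0,0,0]]'; python3 - <<'E'
from h import *
s,p,r=pose();print(p,s['wrist_force'])
im=camera('wrist'); cv2.imwrite('pics/w16c.png',cv2.resize(im[180:240,220:285,::-1],None,fx=9,fy=9,interpolation=cv2.INTER_CUBIC))
im=camera('scene'); cv2.imwrite('pics/s16.png',cv2.resize(im[165:205,170:220,::-1],None,fx=12,fy=12,interpolation=cv2.INTER_CUBIC))
E
```

```text
clock: 22.48
eef_pos: [598.8, -97.3, 109.9]
eef_rot: [-0.253, 1.57, -1.724]
wrist_force: [0.3, -0.8, -0.4]
finger_gap: 19.3
[598.79677132 -97.28036942 109.88546337] [ 0.30213472 -0.80390038 -0.35220331]
```

View pics/w16c.png

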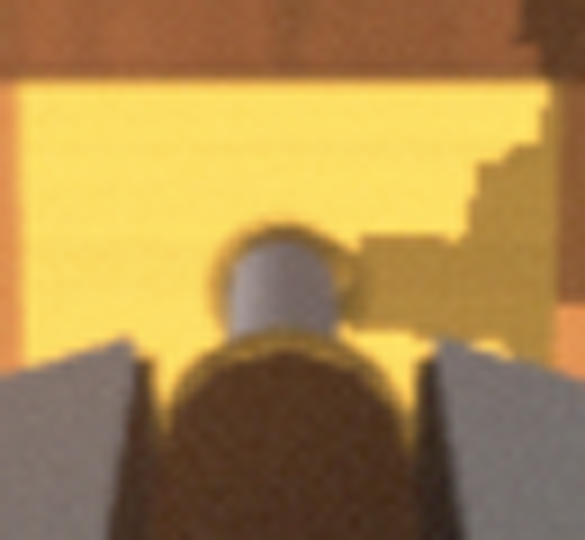

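View pics/s16.png

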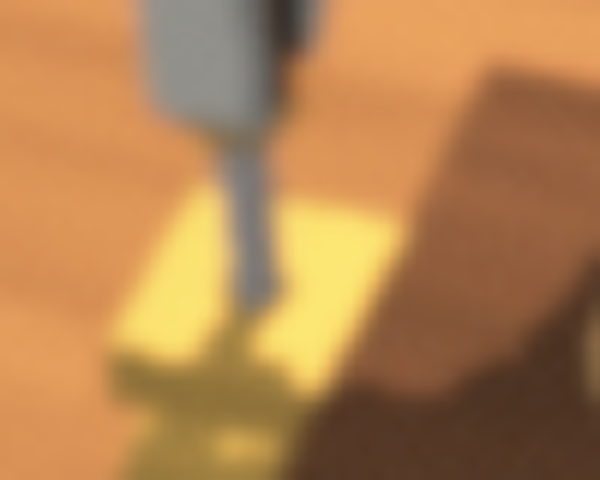

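The pin tip is entering the tongue hole, with no side force. I'll go on in stages, watching the force.

```bash
python3 -m handwheel '[[0,0,0,0.015,0,0,0],[0,0,0,0.03,0,0,0],[0,0,0,0.045,0,0,0],[0,0,0,0.06,0,0,0],[0,0,0,0.06,0,0,0]]';python3 -m handwheel '[[0,0,0,0.01,0,0,0],[0,0,0,0.02,0,0,0],[0,0,0,0.03,0,0,0],[0,0,0,0.03,0,0,0]]'
```

```text
clock: 23.2
eef_pos: [598.7, -97.2, 91.6]
eef_rot: [-0.562, 1.57, -2.032]
wrist_force: [0.4, -0.3, -0.1]
finger_gap: 19.6
clock: 23.7
eef_pos: [598.6, -97.3, 82.4]
eef_rot: [-0.822, 1.569, -2.293]
wrist_force: [0.2, 0.3, -0.2]
finger_gap: 19.7
```

```bash
python3 -m handwheel '[[0,0,0,0.01,0,0,0],[0,0,0,0.02,0,0,0],[0,0,0,0.03,0,0,0],[0,0,0,0.03,0,0,0]]';python3 -m handwheel '[[0,0,0,0.01,0,0,0],[0,0,0,0.02,0,0,0],[0,0,0,0.02,0,0,0]]';python3 - <<'E'
from h import *
s,p,r=pose();print(p,s['wrist_force'])
im=camera('scene'); cv2.imwrite('pics/s17.png',cv2.resize(im[140:220,155:255,::-1],None,fx=7,fy=7,interpolation=cv2.INTER_CUBIC))
E
```

```text
clock: 24.2
eef_pos: [598.4, -97.3, 73.0]
eef_rot: [-1.11, 1.569, -2.581]
wrist_force: [0.5, 0.8, 0.6]
finger_gap: 19.7
clock: 24.58
eef_pos: [598.5, -97.4, 67.0]
eef_rot: [-0.974, 1.569, -2.445]
wrist_force: [1.1, -1.3, 2.1]
finger_gap: 19.7
[598.46734424 -97.42373204  66.96078112] [ 1.05566759 -1.31893634  2.1106035 ]
```

View pics/s17.png

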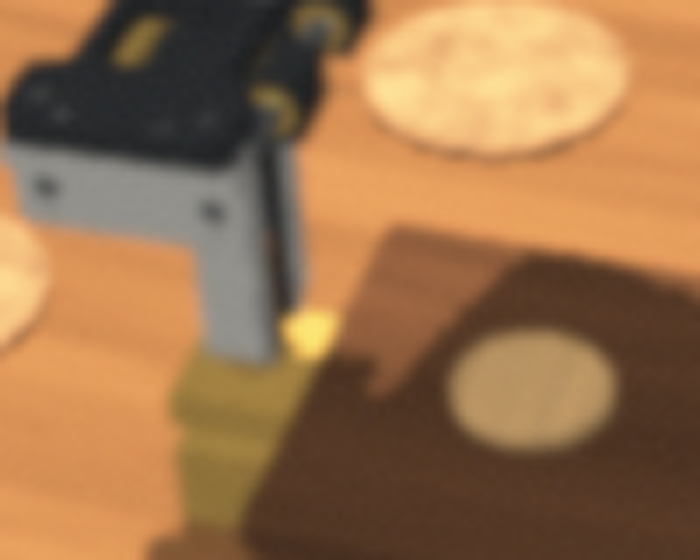

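```bash
python3 -m handwheel '[[0,0,0,0.01,0,0,0],[0,0,0,0.015,0,0,0],[0,0,0,0.015,0,0,0]]';python3 -m handwheel '[[0,0,0,0.007,0,0,0],[0,0,0,0.012,0,0,0],[0,0,0,0.012,0,0,0]]'
```

```text
clock: 25.0
eef_pos: [598.6, -97.5, 62.6]
eef_rot: [-0.817, 1.569, -2.288]
wrist_force: [1.0, -1.6, 3.8]
finger_gap: 19.5
clock: 25.38
eef_pos: [598.6, -97.5, 59.1]
eef_rot: [-0.678, 1.569, -2.149]
wrist_force: [0.2, -2.3, 4.9]
finger_gap: 19.3
```

```bash
python3 -m handwheel '[[0,0,0,0.007,0,0,0],[0,0,0,0.012,0,0,0],[0,0,0,0.012,0,0,0]]';python3 -m handwheel '[[0,0,0,0.005,0,0,0],[0,0,0,0.01,0,0,0],[0,0,0,0.01,0,0,0]]'; python3 - <<'E'
from h import *
s,p,r=pose();print(p,s['wrist_force'],r.as_matrix()[:,0])
im=camera('scene'); cv2.imwrite('pics/s18.png',cv2.resize(im[140:220,155:255,::-1],None,fx=7,fy=7,interpolation=cv2.INTER_CUBIC))
im=camera('wrist'); cv2.imwrite('pics/w18.png',cv2.resize(im[100:300,150:350,::-1],None,fx=3,fy=3,interpolation=cv2.INTER_CUBIC))
E
```

```text
clock: 25.75
eef_pos: [599.3, -97.6, 57.2]
eef_rot: [0.412, 1.569, -1.059]
wrist_force: [-4.3, -0.0, 19.5]
finger_gap: 19.5
clock: 26.12
eef_pos: [599.9, -97.7, 56.8]
eef_rot: [0.83, 1.567, -0.64]
wrist_force: [-8.5, 0.1, 28.8]
finger_gap: 19.9
[599.88878791 -97.71101763  56.8324728 ] [-8.54418848  0.13191947 28.80215809] [ 0.00299988 -0.00223513 -0.999993  ]
```

View pics/s18.png

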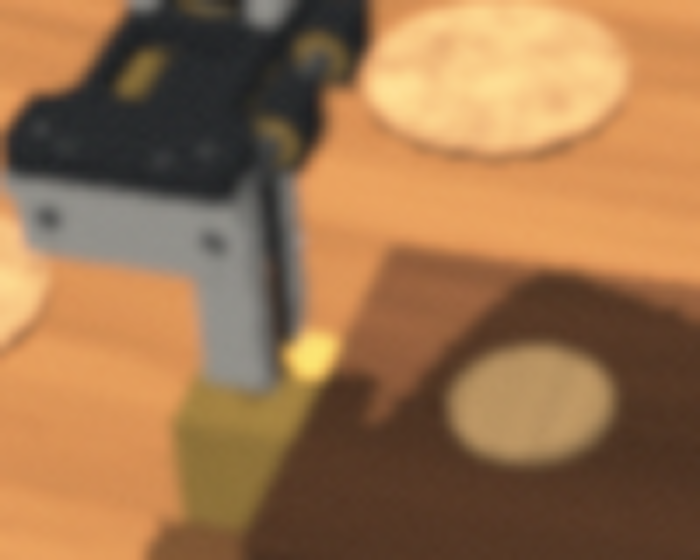

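View pics/w18.png

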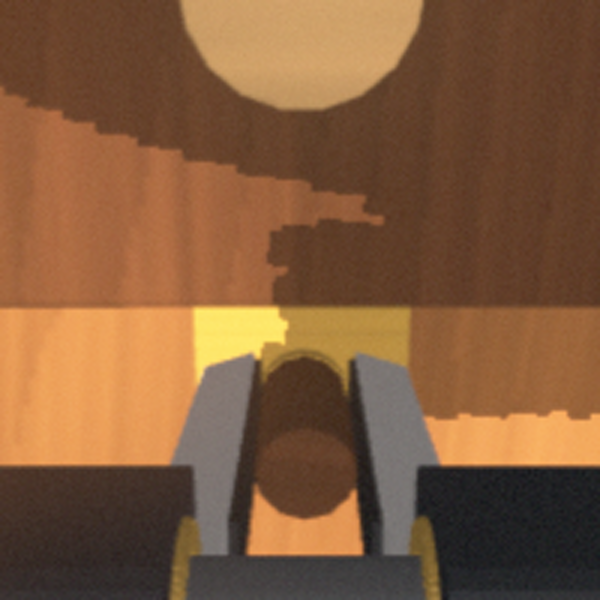

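The hard stop is reached at 29 N with the handle against the tongue and the board fully down, so the pin is home. I'll ease off, open and lift clear.

```bash
python3 -m handwheel '[[0,0,0,-0.01,0,0,0],[0,0,0,-0.02,0,0,0],[0,0,0,-0.02,0,0,0.25],[0,0,0,-0.02,0,0,0.35],[0,0,0,-0.02,0,0,0.45],[0,0,0,-0.02,0,0,0.5],[0,0,0,-0.1,0,0,0.5],[0,0,0,-0.2,0,0,0.5],[0,0,0,-0.35,0,0,0.5],[0,0,0,-0.5,0,0,0.5],[0,0,0,-0.5,0,0,0.3]]'; python3 - <<'E'
from h import *
im=camera('scene'); cv2.imwrite('pics/s19.png',cv2.resize(im[140:230,150:290,::-1],None,fx=5.5,fy=5.5,interpolation=cv2.INTER_CUBIC))
im=camera('wrist'); cv2.imwrite('pics/w19.png',im[:,:,::-1])
E
```

```text
clock: 27.6
eef_pos: [600.5, -97.6, 210.3]
eef_rot: [1.085, 1.562, -0.385]
wrist_force: [-0.0, 0.8, -0.6]
finger_gap: 40.3
```

View pics/s19.png

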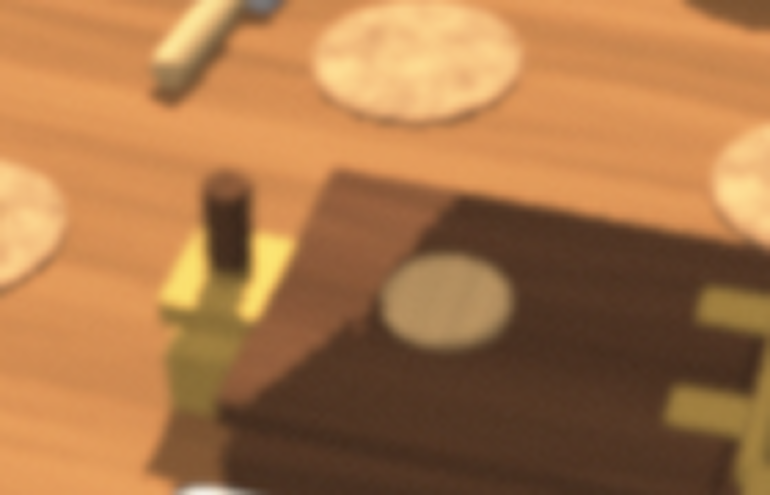

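View pics/w19.png

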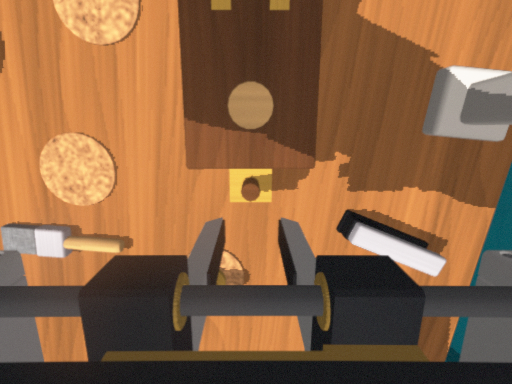

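The pin stands with its handle on the tongue. Next is the pad, with the gripper shut.

```bash
python3 - <<'E'
from h import *
c=cal('wrist'); p=onz(c,(250.5,105),62); print(p)
rows([((590.6,-8.5,200),TP),((590.6,-8.5,82),TP)])
E
```

```text
[589.83184949  -8.07297807  62.        ]
[0.0008, 0.0007, -0.0007, 0.0199, 0.0012, -0.2975]
[0.0008, 0.0007, -0.0007, 0.4132, 0.0004, -0.2984]
```

```bash
python3 -m handwheel '[[0,0,-0.002,0.02,0,-0.15,0],[0,0,-0.002,0.02,0,-0.298,0],[0,0,-0.002,0.12,0,-0.298,0],[0,0,-0.002,0.24,0,-0.298,0],[0,0,-0.002,0.34,0,-0.298,0],[0,0,-0.002,0.413,0,-0.298,0],[0,0,-0.002,0.413,0,-0.298,0]]'; python3 - <<'E'
from h import *
s,p,r=pose();print(p,s['wrist_force'],r.as_matrix()[:,0])
im=camera('scene'); cv2.imwrite('pics/s20.png',cv2.resize(im[120:230,150:290,::-1],None,fx=5,fy=5,interpolation=cv2.INTER_CUBIC))
E
```

```text
clock: 28.58
eef_pos: [588.9, -8.5, 79.2]
eef_rot: [-1.431, 1.561, -2.901]
wrist_force: [-0.4, -0.0, 0.5]
finger_gap: 0.8
[588.86099831  -8.54148612  79.19461879] [-0.38714013 -0.04400677  0.51994902] [-0.00939619 -0.00230534 -0.9999532 ]
```

View pics/s20.png

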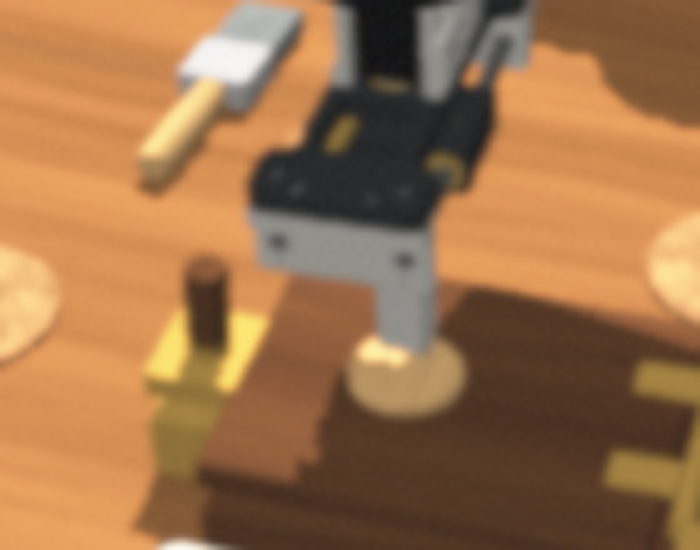

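The fingertips are over the pad. I'll press down in steps, watching the force.

```bash
python3 -m handwheel '[[0,0,0.002,0.02,0.004,0,0],[0,0,0.002,0.035,0.004,0,0],[0,0,0.002,0.035,0.004,0,0]]';python3 -m handwheel '[[0,0,0,0.007,0,0,0],[0,0,0,0.014,0,0,0],[0,0,0,0.014,0,0,0]]';python3 -m handwheel '[[0,0,0,0.007,0,0,0],[0,0,0,0.014,0,0,0],[0,0,0,0.014,0,0,0]]'
```

```text
clock: 29.0
eef_pos: [590.8, -8.5, 70.2]
eef_rot: [-0.48, 1.569, -1.95]
wrist_force: [-0.4, -0.1, 1.3]
finger_gap: 0.3
clock: 29.38
eef_pos: [591.0, -8.8, 66.3]
eef_rot: [-0.095, 1.568, -1.566]
wrist_force: [0.2, -2.9, 4.0]
finger_gap: 0.6
clock: 29.75
eef_pos: [591.3, -9.2, 62.4]
eef_rot: [0.174, 1.568, -1.296]
wrist_force: [0.4, -4.1, 6.4]
finger_gap: 1.1
```

```bash
python3 -m handwheel '[[0,0,0,0.004,0,0,0],[0,0,0,0.01,0,0,0],[0,0,0,0.01,0,0,0]]';python3 -m handwheel '[[0,0,0,0.004,0,0,0],[0,0,0,0.008,0,0,0],[0,0,0,0.008,0,0,0]]'
```

```text
clock: 30.12
eef_pos: [591.9, -9.4, 60.5]
eef_rot: [0.598, 1.567, -0.872]
wrist_force: [-2.4, -2.8, 13.6]
finger_gap: 0.4
clock: 30.5
eef_pos: [592.6, -9.4, 59.7]
eef_rot: [0.869, 1.565, -0.601]
wrist_force: [-4.4, -2.5, 18.3]
finger_gap: 0.3
```

```bash
python3 -m handwheel '[[0,0,0,0.004,0,0,0],[0,0,0,0.006,0,0,0],[0,0,0,0.006,0,0,0],[0,0,0,0.006,0,0,0]]'; python3 - <<'E'
from h import *
s,p,r=pose();print(p,s['wrist_force'],r.as_matrix()[:,0])
im=camera('scene'); cv2.imwrite('pics/s21f.png',im[:,:,::-1]); cv2.imwrite('pics/s21.png',cv2.resize(im[120:230,150:290,::-1],None,fx=5,fy=5,interpolation=cv2.INTER_CUBIC))
im=camera('top'); cv2.imwrite('pics/t21.png',im[:,:,::-1])
im=camera('wrist'); cv2.imwrite('pics/w21.png',im[:,:,::-1])
E
```

```text
clock: 31.0
eef_pos: [592.8, -9.4, 59.6]
eef_rot: [0.939, 1.564, -0.531]
wrist_force: [-7.9, -1.7, 21.8]
finger_gap: 0.8
[592.82718355  -9.43774908  59.60863078] [-7.86746278 -1.73031756 21.82274956] [ 0.00568219 -0.00333821 -0.99997828]
```

View pics/s21.png

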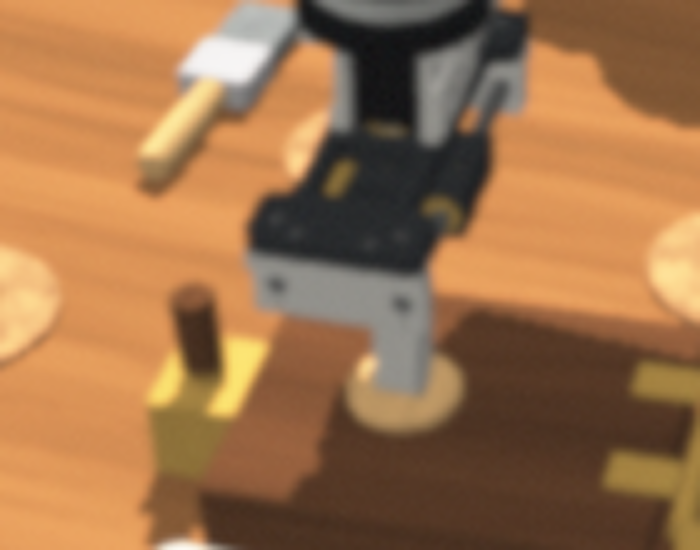

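View pics/s21f.png

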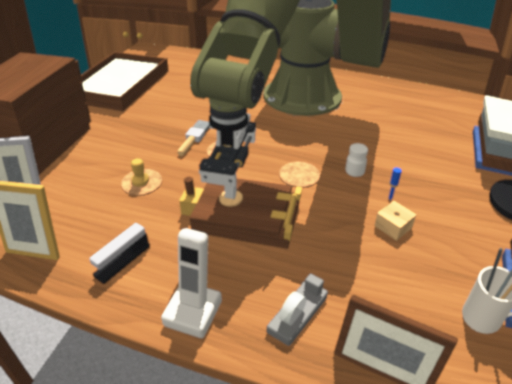

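View pics/w21.png

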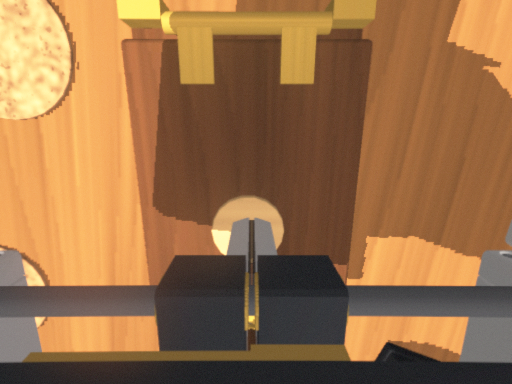

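View pics/t21.png

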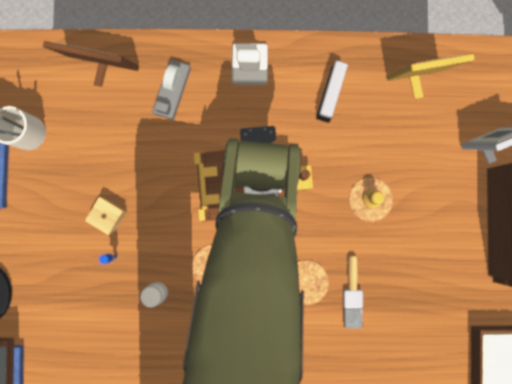

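The pin now seems to lean at scene crop (190,290)-(208,375), so I'll look closer before handing in.

```bash
python3 - <<'E'
from h import *
ims=np.mean([camera('scene')[:,:,::-1].astype(float) for _ in range(3)],0).astype(np.uint8)
cv2.imwrite('pics/s22.png',cv2.resize(ims[165:225,165:225],None,fx=10,fy=10,interpolation=cv2.INTER_CUBIC))
s=cal('scene')
for z in (49,93): print((proj(s,(599,-98,z))-165)*10)
print(telemetry.read_state()['wrist_force'],telemetry.read_state()['clock'])
E
```

```text
[263.19885333 259.81400972]
[246.55867497  99.98969121]
[-8.6637882  -1.30712357 20.7165218 ] 31.3
```

View pics/s22.png

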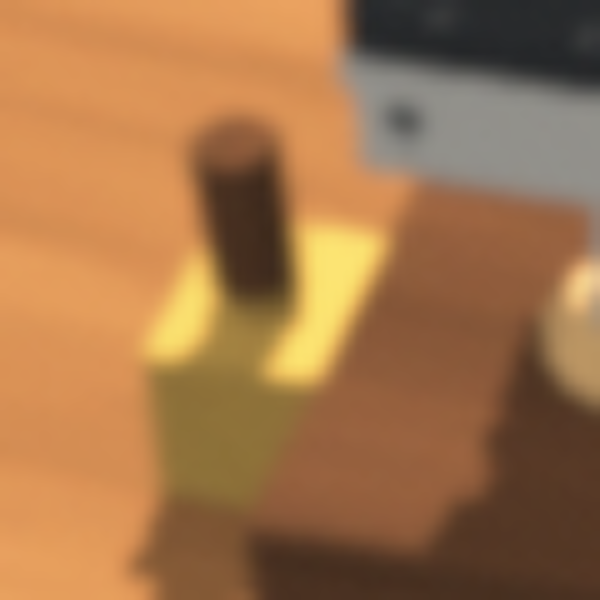

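The lean in the picture is about 5°, once perspective (6°) is subtracted, which is close to what the 2.5 mm of play in the holes allows. The handle top came down about as far as the tongue (5.7 px against 5 px), so the handle is still on the tongue. The pad is held at about 21 N against the hard stop. Handing in.

```bash
python3 - <<'E'
from cell import order,telemetry
s=telemetry.read_state();print(s['clock'],s['wrist_force']);print(order.sign_off())
E
```

```text
31.3 [-8.6637882  -1.30712357 20.7165218 ]
the job is handed in; nothing more can be done
None
```

I did the whole job in the order asked and handed it in at 31.3 s, with the pad still pressed. No verdict is reported.

1. **Weight:** It stands upright near the middle of the rightmost coaster.
2. **Board:** I pushed it shut to its stop. It then rested slightly sprung, as described.
3. **Pin:** I lowered the brown-handled pin through the tongue into the socket with almost no force. I then pushed it to a hard stop, with 29 N at the end.
4. **Pad:** The shut fingers hold it down. The force rose from 6 to about 21 N over the last 3 mm, so the board is at its stop.

In the last pictures the stapler, tape, brush, glue jar and blue pin looked to be where they started; I checked this by eye only.

Some checks were less clean:
- **Pin lean:** The pin leans about 5° in the final picture, a little more than I'd expect from play in the holes alone. I judged that its handle is still on the tongue because both came down by about the same amount. I had no clear close-up of the contact.
- **Board height:** The pressed board measured a few millimetres lower at the tongue than the given sizes imply.
- **Top camera:** The top camera placed the weight and pin about 4 mm off the wrist camera, so I used the wrist camera.
- **Sideways force:** There is also about 9 N of sideways force on the pressing fingers.

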